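# Add a slotted weight to the sash-balance tester and release its brake

### The arm

A 7-joint arm with a two-finger parallel gripper is mounted at the origin on the work surface. World frame = base frame: x ahead of the robot, y to its left, z up, the work surface at z = 0. Lengths are in mm, angles in degrees, forces in N, time in s.
With the tool pointing down it reaches from about 425 to 925 mm from the base axis. Payload 6.8 kg.
Tool frame: the origin (TCP) lies midway between the tips of the shut fingers; the grasp point (between the pads) lies 19 mm behind it; z points along the fingers, y is the direction in which the jaws open and shut (so a half turn about z gives the same grasp; the last joint's range is limited). The gripper opens to 88 mm and grips with 3 to 60 N. Pads are 20 mm wide; open, the fingers measure 115 mm over their backs; the gripper's body (75 mm by 178 mm) begins 61 mm behind the grasp point.
Start: joints at [-78.272, 27.33, 1.283, 89.118, -0.659, 63.558, -4.761], TCP at [207.71, 642.265, 222.664] pointing down, gripper open.
Joint ranges: [-169.35, 169.35], [-19.33, 120.38], [-80.79, 83.38], [13.8, 139.57], [-78.32, 258.32], [9.67, 109.79], [-169.56, 169.56]. Speed limits (degrees/s): [136.94, 136.94, 180, 180, 180, 180, 180].

### API

Orientations are given as a 3x3 rotation matrix whose columns are the frame's x, y, z axes.
In Python, from plant import bot, imaging gives the robot as it stands.
- The arm moves only by the tool play_rows, never from a script. Its argument "steps" is a list that holds one entry, the list of rows, each a list of 5 numbers: the shift along the tool's x, y, z in mm, then the turn about the tool's z in degrees, then the closure in counts, from 0 (fully open) to 255 (shut). A call has 1 to 8 rows; each row shifts and turns the commanded pose from where the row before left it, along the tool's axes as they then stand; what a row does not reach is not made up. A row lasts 1/8 s, in which the tool goes at most 62.5 mm and 10.7 degrees, less where a joint would pass 70% of its speed; a pose out of reach is approached as far as the arm can. A call with a gripper value outside its range is refused whole. The fingers move at their own pace and stop on an object; the grip force is fixed at half the most. Time passes only in rows, so rows that do not move let the fingers close. It gives the time, the measured TCP pose, the force and the opening at its end, in the units of the state.
- bot.observe(): the state, without advancing time (a new reading comes with each control period).
- imaging.snapshot(name): name is "side" or "top" or "wrist"; returns a dict with "pixels" (384x512x3 uint8, blue, green, red), "fx", "fy", "cx", "cy" (pixels), "position" and "attitude" of the camera in the world. Camera axes: x right, y down, z forward; pixel columns grow to the right and rows downward; lengths in mm; the calibration is good to about 2 mm. A picture is of the moment at which its call begins. There is no depth.
- bot.hand_in(): hands the job in, once; it reports no verdict.
The state is a dict: "time": time; "qpos": joint angles; "joint_vel": joint speeds; "effort": joint torques, N m; "eef_pos": TCP position; "tcp_rot": TCP orientation; "wrist_force": force on the tool from outside, world axes, zero at the start; "ft_torque": the same for the moment, N m; "gripper_width": opening from 0.0 (shut) to 1.0 (fully open).
Only numpy, scipy, OpenCV 4.12 (cv2) and the standard library are available. Lean on these libraries where they do the work, as an engineer would, in place of code of your own. Each camera call takes 0.05 s, during which the arm holds its last target.

### The job

Take the yellow slotted weight off the timber rest and slide it sideways onto the tester's hanging stem, under the round grey head, above the weight already there, with its slot turned at least a quarter turn away from that weight's slot; lower it gently until it lies flat on the lower weight and let go. Then push the red brake lever all the way over, away from the robot, to put the load on. Leave the green weight where it is.

Things in the scene. Friction and masses are not known exactly. Their poses are not given: they have to be found in the camera images.
- yellow_weight: Yellow slotted weight, about 0.3 kg: flat disc 96 mm diameter, 16 thick; slot 20 wide, open at the rim along its +x, ending 10 past the centre; flat tail handle 24 wide, 16 thick, along its -x to 118 from the centre (dark band at 90). Starts flat on either place of the rest, tail overhanging towards the robot within 23 degrees. Origin: disc centre, underside; z up.
- yellow_weight_tail (a point): Middle of the end face of the yellow weight's tail: 118 mm from the disc centre along its -x, 8 mm above the underside.
- old_weight: Blue slotted weight of the same shape and axes (slot open along its +x, tail along its -x), already on the hanger stem, lying loose on the foot with its slot facing any way within about 105 degrees of the tester's -x. Origin: disc centre, on the underside; its top is 16 mm above.
- green_weight: Green slotted weight of the same shape, on the other place of the rest. To be left alone. Origin and axes as the yellow one.
- rest: Fixed timber rest for weights: plywood board 90 mm (x) by 280 mm (y), top 80 mm above the bench, on two feet; two places 75 mm either side of the middle along y. Origin: centre of its underside, on the bench.
- tester: Fixed sash-balance tester; -x faces the robot within 12 degrees. Origin: bench level, on the stem axis. Stem 14 mm diameter, straight down from the round grey head to a round foot 84 mm diameter, 10 thick, top at z 75. Base plate 12 thick, x -110 to 130, y -120 to 250. Posts 30 mm square at x 105, y +-105, crossbar at z 272 to 312. Round the stem it is open on the robot's side.
- hanger_seat (a point): Point on the stem axis at the top of the foot, where the lowest weight rests.
- brake (a joint): Angle of the red-balled brake lever: 0 leans to the tester's -x (towards the robot), 1.0 rad is fully over to the tester's +x (load on). Light friction only (about 1 N at the ball); it stays where it is left. It starts between 0 and 0.15.
- brake_tip (a point): Centre of the lever's red ball (26 mm diameter). The ball swings on a 100 mm arm in the tester's xz plane about an axis along the tester's y, at tester x = -80, y = 210, z = 34 mm.
- head_bottom (a point): Centre of the underside of the tester's round grey head, on the stem axis: head 160 mm diameter, underside 240 mm and top 327 mm above the bench. A gripper held upright over the tail of a seated weight would hit it; lean it 30 to 45 degrees outward.
Mind the look-alikes: they are no part of the job. There is more than one size of the yellow_weight; the job needs the middle-sized.

How it is judged (in metres and radians):
On the way, in this order (a step that is already met when the one before it is completed fails the run):
1. the yellow weight lies home on the stem, flat on the blue weight, slot turned away, let go (horizontal distance between yellow_weight and hanger_seat below 0.012 m and z of yellow_weight in the frame of hanger_seat between 0.012 and 0.02 m and angle between yellow_weight's own z axis and vertical below 0.06 rad and x of yellow_weight_tail in the frame of old_weight above -0.01 m and contact force between the fingers and yellow_weight below 0.2 N), for 0.2 s.
2. the brake lever is pushed fully over (value of joint brake above 0.85 rad), for 0.1 s.
At the end, for the whole second after the job is handed in: Yellow weight within 12 mm of the stem axis, flat (0.06 rad) on the blue weight (underside 12-20 mm above the foot), at rest, slots 85 degrees or more apart; blue weight still flat on the foot, within 12 mm of the axis; brake beyond 0.85 rad; green weight within 30 mm of its start (horizontal distance between each of yellow_weight, old_weight and hanger_seat below 0.012 m and z of yellow_weight in the frame of hanger_seat between 0.012 and 0.02 m and angle between each of yellow_weight, old_weight's own z axis and vertical below 0.06 rad and x of yellow_weight_tail in the frame of old_weight above -0.01 m and linear speed of yellow_weight below 0.02 m/s and z of old_weight in the frame of hanger_seat below 0.004 m and value of joint brake above 0.85 rad and distance of green_weight from where it was at the start of the episode below 0.03 m); the robot touches nothing.
It fails at once if the yellow weight is dropped (falls freely faster than 0.4 m/s, about 8 mm) or banged onto the blue weight or the tester (over 60 N) (contact force between yellow_weight and old_weight above 60 N or contact force between yellow_weight and tester above 60 N or (horizontal distance between yellow_weight and hanger_seat below 0.1 m and contact force between the fingers and yellow_weight below 0.1 N and linear speed of yellow_weight above 0.4 m/s)).
It fails at once if the green weight is moved (distance of green_weight from where it was at the start of the episode above 0.03 m).
It also fails if it takes over 54 s, if anything falls off the work surface, if the arm or the gripper's body presses on something with over 40 N, if the wrist force passes 120 N, or if a joint passes its speed limit or range.

## Working session

There is one attempt and no reset: what is moved stays moved. The work goes in short steps, Python scripts to look and compute and a tool call to move; the robot and the scene stay as the last step left them, time stands still between calls to the robot, and variables do not carry over. Pictures are saved under pics/ and viewed, and the job is handed in when it is done.

Besides the shell and the picture viewer there is one more tool, called by a JSON object that holds its "name" and its "arguments". play_rows: Moves the arm, as the interface text tells. Its arguments: {"type":"object","properties":{"steps":{"type":"array","items":{"type":"array","items":{"type":"array","items":{"type":"number"}}}}},"required":["steps"]}

```bash
ls; mkdir -p pics; cat > h.py <<'E'
import numpy as np, cv2
from plant import bot, imaging
def snap(name,fn):
    s=imaging.snapshot(name); cv2.imwrite('pics/'+fn+'.png',s['pixels']); np.save('pics/'+fn+'.npy',s,allow_pickle=True); return s
def ray(s,u,v):
    d=np.array([(u-s['cx'])/s['fx'],(v-s['cy'])/s['fy'],1.]); return np.array(s['position']),np.array(s['attitude'])@d
def onz(s,u,v,z):
    p,d=ray(s,u,v); return p+d*(z-p[2])/d[2]
def proj(s,P):
    c=np.array(s['attitude']).T@(np.array(P)-np.array(s['position'])); return c[0]/c[2]*s['fx']+s['cx'],c[1]/c[2]*s['fy']+s['cy']
def load(fn): return np.load('pics/'+fn+'.npy',allow_pickle=True).item()
E
python3 - <<'E'
from h import *
print(bot.observe())
for n in ['side','top','wrist']:
    s=snap(n,n+'0'); print(n,s['fx'],s['position'],np.round(s['attitude'],3).tolist())
E
```

```text
pics
{'time': 0.0, 'qpos': array([-78.27136328,  27.37343755,   1.28190794,  89.17708831,
        -0.65981801,  63.55946373,  -4.76163005]), 'joint_vel': array([-0.09971978,  0.04644165,  0.09951896,  0.11744864, -0.0737854 ,
       -0.02633627, -0.12477877]), 'effort': array([-5.57200492e-04, -5.82856965e+01,  1.53450642e+00, -2.72595102e+01,
       -5.43355057e-02,  1.72533741e-02,  1.53098626e-04]), 'eef_pos': array([207.56062888, 641.66181941, 221.71900257]), 'tcp_rot': array([[-9.51468066e-01,  3.07747202e-01, -4.23159437e-04],
       [ 3.07747464e-01,  9.51466484e-01, -1.74042145e-03],
       [-1.32987809e-04, -1.78618167e-03, -9.99998396e-01]]), 'wrist_force': array([-0.39917386, -0.34438619, -0.05492923]), 'ft_torque': array([ 0.08872732,  0.04612795, -0.00573353]), 'gripper_width': 1.0008336216683351}
side 464.82353385901786 [-175.59041905 -834.73269307 1111.33086452] [[0.782, -0.427, 0.454], [-0.623, -0.527, 0.578], [-0.008, -0.735, -0.678]]
top 497.40747881623173 [ 148.48297558  -60.78058947 1682.04322966] [[0.02, -0.981, 0.194], [-1.0, -0.021, -0.002], [0.006, -0.194, -0.981]]
wrist 271.19026602815075 [136.78162544 664.91431611 383.34305596] [[0.307, 0.916, 0.257], [0.952, -0.295, -0.086], [-0.003, 0.271, -0.963]]
```

View pics/side0.png

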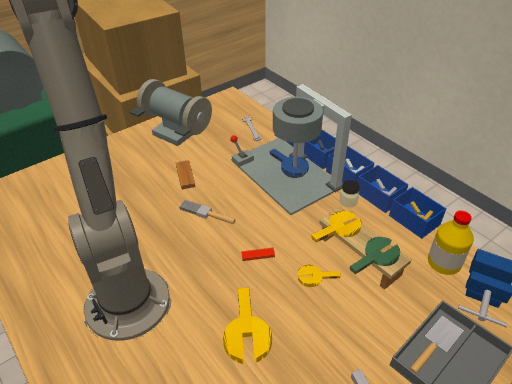

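View pics/top0.png

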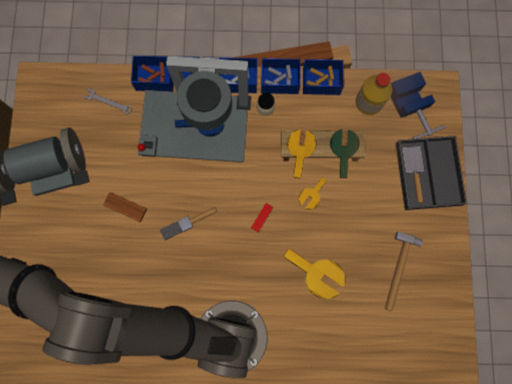

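View pics/wrist0.png

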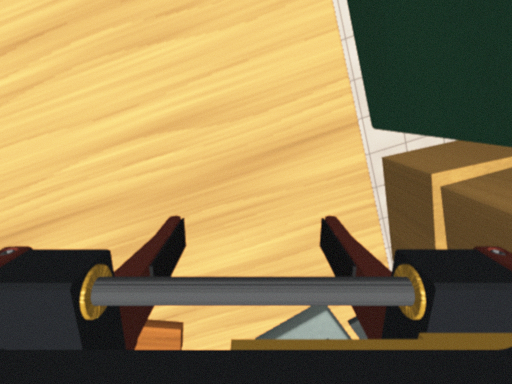

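The weight on the rest at top-view pixel (301,148) looks like the middle yellow one. The small one is at (312,195) and the large one at (325,278). Green is at (344,150). The stem is under the head at (206,97), with the blue tail at about (185,124). The red ball is at (142,147). Next I measure these.

```bash
cat > m.py <<'E'
from h import *
def mask(s,lo,hi):
    return cv2.inRange(cv2.cvtColor(s['pixels'],cv2.COLOR_BGR2HSV),lo,hi)
def blobs(s,lo,hi,a=30):
    n,l,st,c=cv2.connectedComponentsWithStats(mask(s,lo,hi))
    return [(i,st[i],c[i],l==i) for i in range(1,n) if st[i][4]>a]
Y=((22,200,120),(32,255,255));G=((60,100,40),(85,255,140));B=((100,150,50),(120,255,200));R=((0,200,100),(4,255,255))
E
python3 - <<'E'
from m import *
for v in ['top0','side0']:
    s=load(v)
    for nm,c in zip('YGBR',(Y,G,B,R)):
        for i,st,cc,m in blobs(s,*c): print(v,nm,st,cc.round(1), onz(s,*cc,96).round(0)[:2])
# upscale crops
def crop(v,x0,y0,w,h,k): cv2.imwrite(f'pics/c_{v}_{x0}.png',cv2.resize(load(v)['pixels'][y0:y0+h,x0:x0+w],None,fx=k,fy=k,interpolation=cv2.INTER_CUBIC))
crop('side0',220,90,140,120,5); crop('top0',130,50,240,140,3)
E
```

```text
top0 Y [285 254  24  18  63] [295.2 261.8] [ 241. -201.]
top0 G [331 133   8  21  85] [334.6 142.9] [ 635. -331.]
top0 B [133  56  34   9  57] [147.1  57.6] [925. 309.]
top0 B [236  58  21  35 211] [251.3  73.7] [874. -49.]
top0 B [262  59  39  34 614] [280.6  74.9] [ 872. -149.]
top0 B [304  60  40  34 547] [321.8  78.1] [ 863. -290.]
top0 B [146  62  14  10  62] [154.   66.4] [893. 284.]
top0 B [311  63  18  12  68] [320.8  68.7] [ 898. -286.]
top0 B [131  64  21  20 143] [140.8  74. ] [864. 327.]
top0 B [145  65  26  23 165] [161.5  78.6] [849. 256.]
top0 B [182  72   9   6  35] [185.5  73.8] [868. 175.]
top0 B [221  74  15   6  54] [228.   76.4] [862.  30.]
top0 B [414  95  20  14 154] [423.2 101.8] [ 785. -632.]
top0 B [175 120  15   7  77] [180.8 122.9] [693. 182.]
top0 B [199 124  25  12 122] [211.6 130.6] [668.  79.]
top0 R [138 144   6   6  32] [140.5 146.5] [608. 312.]
top0 R [252 204  21  28 224] [261.7 217.1] [381. -93.]
side0 Y [312 211  49  31 768] [339.6 225.8] [ 607. -226.]
side0 Y [435 220  38  34 944] [453.8 237.3] [ 833. -468.]
side0 Y [428 255  34  20 157] [440.3 267.8] [ 707. -511.]
side0 Y [297 265  44  22 510] [313.9 275.1] [ 420. -311.]
side0 Y [ 223  288   49   76 1907] [246.5 331.7] [ 173. -333.]
side0 G [   0   88   64   90 3446] [ 27.5 136.7] [ 29. 835.]
side0 G [379 238  11  10  44] [384.  242.2] [ 660. -352.]
side0 G [383 246  17  17 141] [391.6 254. ] [ 642. -395.]
side0 B [304 131  31  43 718] [320.9 150.9] [822.  77.]
side0 B [ 342  147  104   91 3311] [393.3 195.3] [ 839. -239.]
side0 B [271 150  30  24 218] [286.8 162.9] [682. 102.]
side0 B [297 157  11  16 107] [302.1 164.2] [719.  63.]
side0 B [ 466  250   46   57 1888] [489.8 277.6] [ 782. -614.]
side0 R [454 211  17  14 186] [462.1 217.4] [ 923. -435.]
side0 R [245 252  18   6  32] [253.8 254.7] [ 337. -152.]
```

```bash
sleep 0; ls pics
```

```text
c_side0_220.png
c_top0_130.png
side0.npy
side0.png
top0.npy
top0.png
wrist0.npy
wrist0.png
```

View pics/c_side0_220.png

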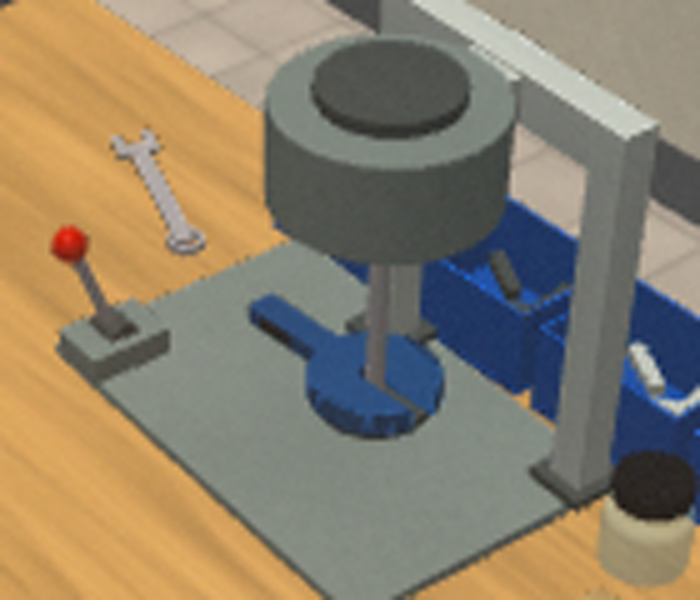

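View pics/c_top0_130.png

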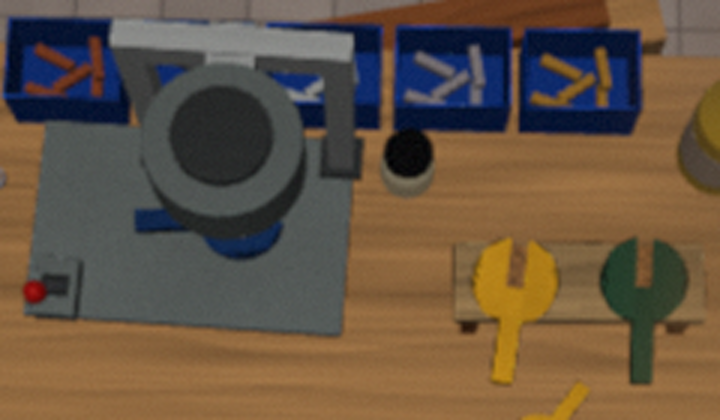

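```bash
python3 - <<'E'
from m import *
s=load('top0'); hsv=cv2.cvtColor(s['pixels'],cv2.COLOR_BGR2HSV)
for p in [(295,147),(298,170),(301,136),(344,145),(320,170),(208,132),(180,122),(290,150)]: print(p,hsv[p[1],p[0]])
# tester
P=lambda u,v,z:onz(s,130+u/3,50+v/3,z)[:2].round(1)
a,b,c=P(27,313,12),P(340,333,12),P(46,122,12)
print('NL,NR,FL',a,b,c, np.linalg.norm(a-b),np.linalg.norm(a-c))
ey=(a-b)/np.linalg.norm(a-b); ex=np.array([ey[1],-ey[0]]); print('yaw',np.degrees(np.arctan2(ex[1],ex[0])))
print('origin from NL',a+110*ex-250*ey,'from NR',b+110*ex+120*ey,'from FL',c-130*ex-250*ey)
# head top circle
print('head top',P(221,135,327), 'brake', P(35,292,125))
E
```

```text
(295, 147) [ 20 217 182]
(298, 170) [ 20 225 178]
(301, 136) [ 14 152 124]
(344, 145) [ 18 127  88]
(320, 170) [ 15 143 130]
(208, 132) [109 200  79]
(180, 122) [108 200  70]
(290, 150) [ 20 220 173]
NL,NR,FL [604.3 334.9] [588.2 -27.6] [839.2 327.5] 362.8573548930764 235.0165313334363
yaw -2.5430516471384155
origin from NL [703.09915487  80.26550313] from NR [703.41607441  87.4011139 ] from FL [698.23551544  83.5143158 ]
head top [699.4  85.3] brake [597.1 301. ]
```

```bash
cat >> m.py <<'E'
def weight(s,win,lo,hi,z,keepdist=62):
    m=mask(s,lo,hi); w=np.zeros_like(m); x,y,ww,hh=win; w[y:y+hh,x:x+ww]=1; m=m*w
    m=cv2.morphologyEx(m,cv2.MORPH_OPEN,np.ones((2,2),np.uint8))
    n,l,st,c=cv2.connectedComponentsWithStats(m); i=1+np.argmax(st[1:,4]); m=(l==i).astype(np.uint8)
    cs,_=cv2.findContours(cv2.resize(m*255,None,fx=4,fy=4,interpolation=cv2.INTER_LINEAR).__gt__(127).astype(np.uint8),cv2.RETR_EXTERNAL,cv2.CHAIN_APPROX_NONE)
    k=max(cs,key=cv2.contourArea)[:,0,:].astype(float); k=(k+.5)/4-.5
    return np.array([onz(s,u,v,z)[:2] for u,v in k])
E
python3 - <<'E'
from m import *
from scipy.optimize import least_squares
YT=((17,190,120),(27,255,255))
for v,win,c in [('top0',(280,120,42,65),YT),('side0',(305,205,60,42),((19,200,150),(32,255,255))),('top0',(325,120,36,65),((60,60,20),(90,255,140)))]:
    s=load(v); K=weight(s,win,*c,96)
    rect=cv2.minAreaRect(K.astype(np.float32)); print(v,'extent',rect)
    x=K[:,0]
    # disc points: fit circle radius 48 robustly
    c0=K.mean(0)+[15,0]
    far=lambda p:np.linalg.norm(K-p,axis=1)-48
    r=least_squares(lambda p:far(p),c0,loss='cauchy',f_scale=2); print('centre',r.x,'inl',np.mean(abs(far(r.x))<3))
    d=K-r.x; t=K[np.linalg.norm(d,axis=1)>62]; td=(t-r.x).mean(0); print('tail yaw',np.degrees(np.arctan2(td[1],td[0])),'max r',np.linalg.norm(d,axis=1).max())
E
```

```text
top0 extent ((592.9896850585938, -224.31301879882812), (163.41653442382812, 92.14118957519531), 0.3463030755519867)
centre [ 626.86415424 -223.37558662] inl 0.4776357827476038
tail yaw 172.50138535542766 max r 117.03549748423424
side0 extent ((593.4962158203125, -228.34841918945312), (171.85189819335938, 94.42436218261719), 1.4812240600585938)
centre [ 627.8377145  -228.62034999] inl 0.34960629921259845
tail yaw 172.24911569153613 max r 121.44196574426778
top0 extent ((630.2965698242188, -338.62127685546875), (85.20066833496094, 37.86204147338867), 5.259443759918213)
centre [ 630.645265   -369.30543889] inl 0.5673469387755102
tail yaw nan max r 50.01326974912418<stdin>:12: RuntimeWarning: Mean of empty slice.
  ret = um.true_divide(
```

```bash
cat >> m.py <<'E'
def plan(target,yaw=None,n=None):
    "delta in tool axes from measured pose to target; yaw = wanted world yaw of tool x"
    o=bot.observe(); R=np.array(o['tcp_rot']); y0=np.degrees(np.arctan2(R[1,0],R[0,0])); d=np.array(target)-o['eef_pos']
    yy=y0
    print('t',o['time'],'pos',o['eef_pos'].round(1),'yaw',round(y0,2),'grip',round(o['gripper_width'],3),'F',o['wrist_force'].round(1))
    if yaw is not None:
        print('turn tool z',round(-((yaw-y0+180)%360-180),2)); yy=yaw
    a=np.radians(yy); X=np.array([np.cos(a),np.sin(a),0]);Yv=np.array([np.sin(a),-np.cos(a),0])
    print('shift after turn',round(d@X,1),round(d@Yv,1),round(-d[2],1))
E
python3 - <<'E'
from m import *
s=load('top0')
for uv in [(175.3,123.7)]: print(onz(s,*uv,91))
plan((460,250,240),172.4)
E
```

```text
[691.37599126 201.61375883  91.        ]
t 0.15 pos [207.6 641.8 221.9] yaw 162.08 grip 1.003 F [ 0.  -0.7  0.9]
turn tool z -10.32
shift after turn -302.0 -355.0 -18.1
```

{"name": "play_rows", "arguments": {"steps": [[[0,0,-10,-10.3,0],[-43,-50,-2,0,0],[-43,-50,-2,0,0],[-43,-50,-2,0,0],[-43,-50,-2,0,0],[-43,-50,0,0,0],[-43,-50,0,0,0],[-43,-50,0,0,0]]]}}

```text
time: 1.15
eef_pos: [447.1, 273.8, 240.3]
tcp_rot: [[-0.991, 0.133, 0.0], [0.133, 0.991, 0.0], [-0.0, 0.0, -1.0]]
wrist_force: [0.1, 0.6, 0.6]
gripper_width: 1.0
```

```bash
python3 - <<'E'
from m import *
plan((522,-212,200),172.4)
E
```

```text
t 1.15 pos [447.1 273.8 240.3] yaw 172.38 grip 1.0 F [0.1 0.6 0.6]
turn tool z -0.02
shift after turn -138.4 -471.7 40.3
```

{"name": "play_rows", "arguments": {"steps": [[[-16,-57,5,0,0],[-16,-57,5,0,0],[-16,-57,5,0,0],[-16,-57,5,0,0],[-16,-57,5,0,0],[-16,-57,5,0,0],[-16,-57,5,0,0],[-11,-56,5,0,0]]]}}

```text
time: 2.15
eef_pos: [508.1, -193.3, 200.1]
tcp_rot: [[-0.991, 0.132, 0.0], [0.132, 0.991, -0.0], [-0.0, 0.0, -1.0]]
wrist_force: [0.5, 0.7, 0.5]
gripper_width: 1.002
```

{"name": "play_rows", "arguments": {"steps": [[[0,0,0,0,0],[0,0,0,0,0]]]}}

```text
time: 2.4
eef_pos: [507.8, -190.9, 199.9]
tcp_rot: [[-0.991, 0.133, -0.001], [0.133, 0.991, 0.001], [0.001, 0.001, -1.0]]
wrist_force: [0.2, -0.3, -0.9]
gripper_width: 1.002
```

```bash
python3 - <<'E'
from m import *
plan((522,-212,200),172.4)
s=snap('wrist','w1'); snap('top','top1'); 
hsv=cv2.cvtColor(s['pixels'],cv2.COLOR_BGR2HSV)
E
```

```text
t 2.4 pos [ 507.8 -190.9  199.9] yaw 172.37 grip 1.002 F [ 0.2 -0.3 -0.9]
turn tool z -0.03
shift after turn -16.9 -19.0 -0.1
```

View pics/w1.png

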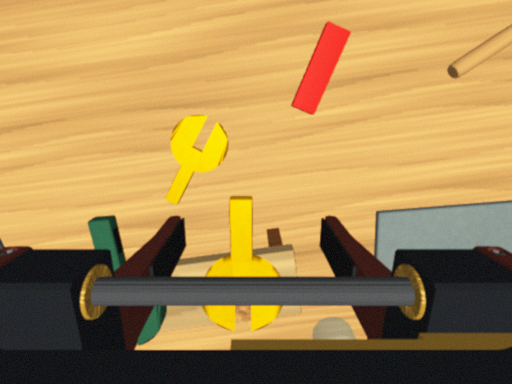

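```bash
python3 - <<'E'
from m import *
s=load('w1')
hsv=cv2.cvtColor(s['pixels'],cv2.COLOR_BGR2HSV)
print(hsv[190:270:3,241].tolist())
m=mask(s,(20,200,120),(32,255,255))
for r in (210,220,230,240,250): 
    c=np.where(m[r,215:270])[0]+215; a,b=onz(s,c[0]-.5,r,96),onz(s,c[-1]+.5,r,96); print(r,c[0],c[-1],a[:2].round(1),b[:2].round(1),((a+b)/2)[:2].round(1),np.linalg.norm(a-b).round(1))
for r in (196.5,207.5): print(r,onz(s,241,r,80)[:2],onz(s,241,r,96)[:2])
cv2.imwrite('pics/cw1.png',cv2.resize(s['pixels'][180:350,150:340],None,fx=3.5,fy=3.5))
E
```

```text
[[20, 133, 240], [20, 132, 238], [20, 205, 172], [22, 255, 219], [27, 255, 251], [27, 255, 251], [26, 255, 251], [26, 255, 250], [26, 255, 251], [26, 255, 250], [26, 255, 249], [26, 255, 250], [26, 255, 250], [26, 255, 249], [26, 255, 248], [25, 255, 247], [26, 255, 249], [25, 255, 247], [26, 255, 248], [25, 255, 247], [25, 255, 248], [25, 255, 247], [25, 255, 247], [25, 255, 247], [26, 255, 249], [26, 255, 249], [26, 255, 249]]
210 230 251 [ 526.9 -217.6] [ 529.9 -194.9] [ 528.4 -206.3] 22.9
220 230 251 [ 537.9 -219.3] [ 541.  -196.4] [ 539.5 -207.9] 23.1
230 230 251 [ 549.2 -221.1] [ 552.3 -197.9] [ 550.7 -209.5] 23.4
240 231 251 [ 560.8 -221.8] [ 563.8 -199.5] [ 562.3 -210.6] 22.5
250 231 252 [ 572.6 -223.6] [ 575.7 -200. ] [ 574.2 -211.8] 23.9
196.5 [ 518.78951343 -204.99795099] [ 513.97596333 -203.63900406]
207.5 [ 531.30805079 -206.81156571] [ 525.7830037  -205.34954113]
```

View pics/cw1.png

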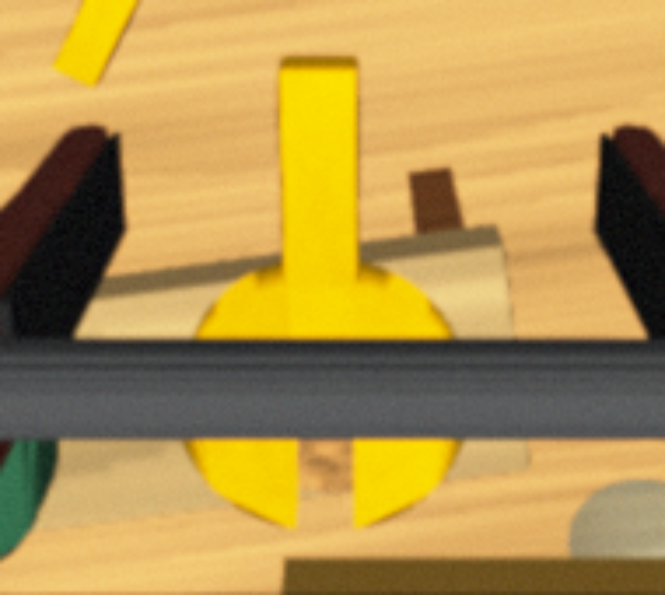

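```bash
python3 - <<'E'
from m import *
s=load('w1'); print(s['position'])
print('slot mouth',onz(s,150+326/3.5,180+527/3.5,96))
print('disc L,R widest',onz(s,150+186/3.5,180+395/3.5,96),onz(s,150+464/3.5,180+395/3.5,96))
s=load('top1');print('proj tcp in top',proj(s,(507.8,-190.9,199.9)))
cv2.imwrite('pics/ct1.png',cv2.resize(s['pixels'][90:210,240:380],None,fx=5,fy=5))
E
```

```text
[ 434.09680514 -181.0877613   361.51433   ]
slot mouth [ 679.6679458  -225.06512831   96.        ]
disc L,R widest [ 621.94521684 -262.84705814   96.        ] [ 633.86433082 -173.17615387   96.        ]
proj tcp in top (np.float64(295.1553333323313), np.float64(171.84702793013412))
```

View pics/ct1.png

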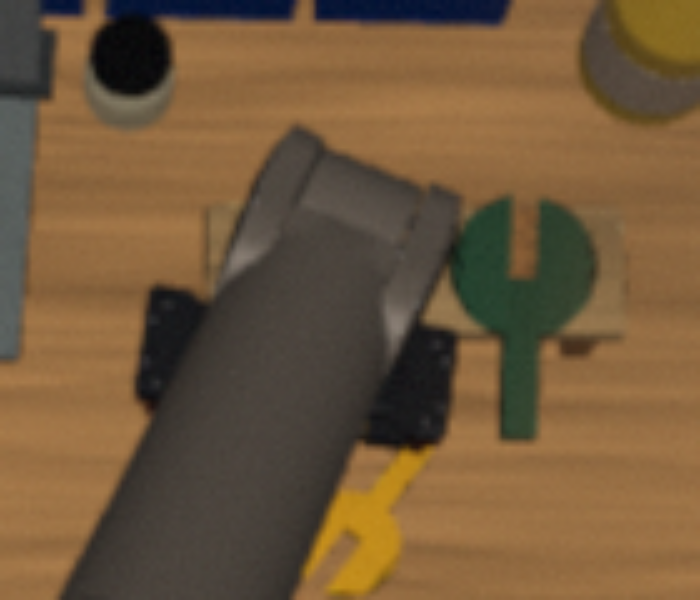

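```bash
python3 - <<'E'
from m import *
plan((526,-208,125),172.9)
E
```

```text
t 2.5 pos [ 508.2 -189.7  200.1] yaw 172.52 grip 1.002 F [ 0.1 -0.6  0.2]
turn tool z -0.38
shift after turn -19.9 -16.0 75.1
```

{"name": "play_rows", "arguments": {"steps": [[[-10,-8,20,-0.4,0],[-10,-8,25,0,0],[0,0,20,0,0],[0,0,10,0,0],[0,0,0,0,0]]]}}

```text
time: 3.12
eef_pos: [525.6, -208.8, 124.9]
tcp_rot: [[-0.992, 0.124, -0.001], [0.124, 0.992, 0.001], [0.001, 0.001, -1.0]]
wrist_force: [1.1, -0.9, 0.5]
gripper_width: 1.001
```

```bash
python3 - <<'E'
from m import *
plan((526,-208,125),172.9)
s=snap('wrist','w2');snap('side','side2')
print('grasp pt axis proj at z88',proj(s,tuple(bot.observe()['eef_pos'][:2])+(96,)))
E
```

```text
t 3.125 pos [ 525.6 -208.8  124.9] yaw 172.87 grip 1.001 F [ 1.1 -0.9  0.5]
turn tool z -0.03
shift after turn -0.3 0.9 -0.1
grasp pt axis proj at z88 (np.float64(251.63120999434443), np.float64(217.00201829696425))
```

View pics/w2.png

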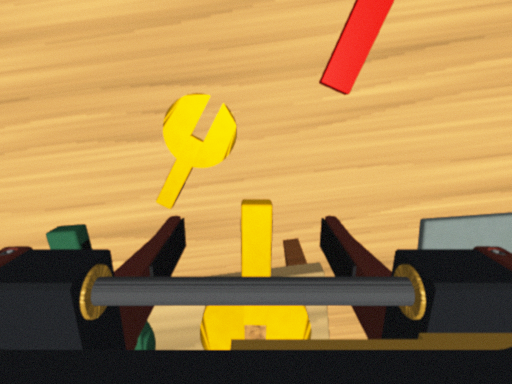

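View pics/side2.png

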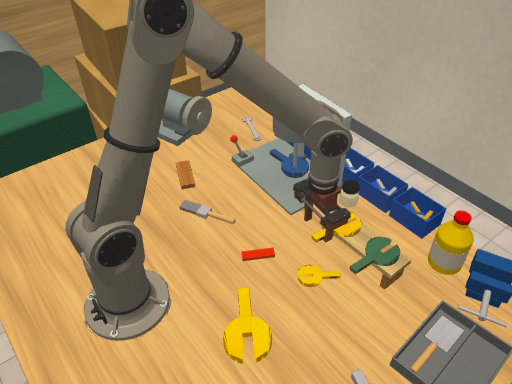

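```bash
python3 - <<'E'
from m import *
s=load('w2')
o=np.array([525.6,-208.8,124.9])
print('tip proj',proj(s,o), 'grasp',proj(s,o+[0,0,19]))
hsv=cv2.cvtColor(s['pixels'],cv2.COLOR_BGR2HSV); print([(r,hsv[r,256].tolist()) for r in range(196,212)])
for r in (199,203): print(r,onz(s,256.5,r,96)-o)
for r in (199,): print(r,onz(s,256.5,r,80)-o)
E
```

```text
tip proj (np.float64(252.58376496142964), np.float64(232.3535868641432)) grasp (np.float64(252.58889806798476), np.float64(246.19245145374512))
[(196, [19, 135, 234]), (197, [19, 141, 233]), (198, [19, 147, 228]), (199, [19, 182, 192]), (200, [21, 230, 160]), (201, [22, 255, 154]), (202, [22, 255, 160]), (203, [22, 255, 169]), (204, [23, 255, 205]), (205, [24, 255, 240]), (206, [25, 255, 247]), (207, [26, 255, 250]), (208, [26, 255, 251]), (209, [26, 255, 251]), (210, [26, 255, 250]), (211, [26, 255, 250])]
199 [-12.98403347   4.52843642 -28.9       ]
203 [ -9.89993097   4.15709833 -28.9       ]
199 [ -7.88400398   4.1409899  -44.9       ]
```

{"name": "play_rows", "arguments": {"steps": [[[-3,4,15,0,0],[0,0,20,0,0],[0,0,15,0,0],[0,0,6,0,0],[0,0,0,0,255],[0,0,0,0,255],[0,0,0,0,255],[0,0,0,0,255]]]}}

```text
time: 4.22
eef_pos: [529.4, -206.5, 69.6]
tcp_rot: [[-0.992, 0.126, 0.001], [0.126, 0.992, -0.0], [-0.001, 0.0, -1.0]]
wrist_force: [-0.7, -1.3, -0.1]
gripper_width: 0.584
```

{"name": "play_rows", "arguments": {"steps": [[[0,0,0,0,255],[0,0,0,0,255]]]}}

```text
time: 4.47
eef_pos: [529.2, -206.4, 69.3]
tcp_rot: [[-0.992, 0.126, 0.0], [0.126, 0.992, 0.0], [-0.0, 0.0, -1.0]]
wrist_force: [-1.0, 0.1, -0.1]
gripper_width: 0.357
```

{"name": "play_rows", "arguments": {"steps": [[[0,0,0,0,255],[0,0,0,0,255],[0,0,0,0,255]]]}}

```text
time: 4.85
eef_pos: [529.2, -206.4, 69.2]
tcp_rot: [[-0.992, 0.126, -0.0], [0.126, 0.992, 0.0], [0.0, 0.0, -1.0]]
wrist_force: [-0.7, -0.6, 0.5]
gripper_width: 0.273
```

{"name": "play_rows", "arguments": {"steps": [[[0,0,-3,0,255],[0,0,-6,0,255],[0,0,-10,0,255],[0,0,-15,0,255],[0,0,-15,0,255],[0,0,-10,0,255],[0,0,0,0,255],[0,0,0,0,255]]]}}

```text
time: 5.85
eef_pos: [528.9, -206.2, 127.9]
tcp_rot: [[-0.992, 0.126, -0.001], [0.126, 0.992, 0.0], [0.001, 0.0, -1.0]]
wrist_force: [-0.1, 0.0, -2.6]
gripper_width: 0.272
```

```bash
python3 - <<'E'
from m import *
plan((525,-208,125),172.9); print(bot.observe()['ft_torque'])
s=snap('wrist','w3');s=snap('side','side3')
cv2.imwrite('pics/cs3.png',cv2.resize(s['pixels'][150:280,270:420],None,fx=5,fy=4.6))
E
```

```text
t 5.85 pos [ 528.9 -206.2  127.9] yaw 172.79 grip 0.272 F [-0.1  0.  -2.6]
turn tool z -0.11
shift after turn 3.7 -2.3 2.9
[0.03667039 0.15973967 0.01649877]
```

View pics/w3.png

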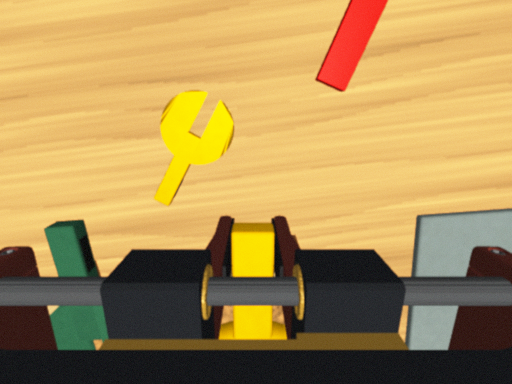

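View pics/cs3.png

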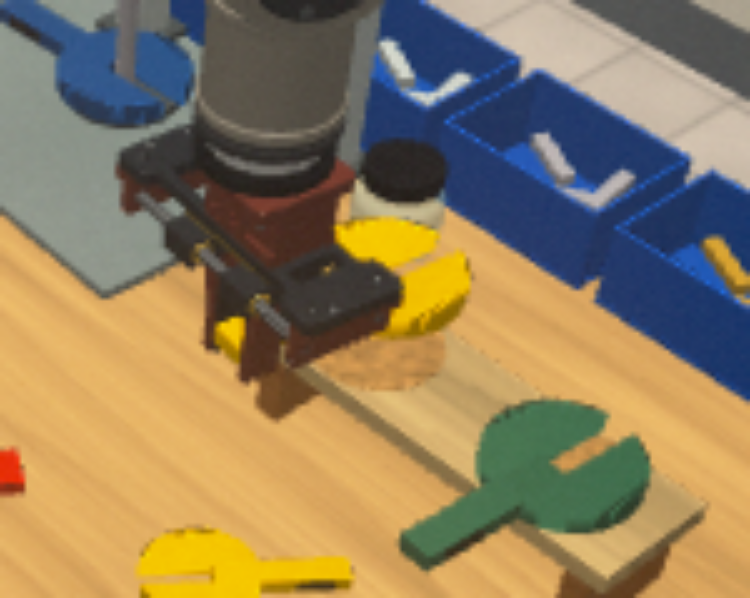

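```bash
python3 - <<'E'
from m import *
s=load('side3'); o=np.array([528.9,-206.2,127.9])
for h in (0,19,80,120,160,200,240): print(h,np.round(proj(s,o+[0,0,h]),1))
R=np.array(s['attitude'])
c=R.T@(o+[0,0,200]-s['position']); print('px/mm',s['fx']/c[2])
y0,x0,y1,x1=90,250,260,400
cv2.imwrite('pics/cs3b.png',cv2.resize(s['pixels'][90:250,270:400],None,fx=5,fy=3.75))
E
```

```text
0 [317.  226.7]
19 [317.5 222.2]
80 [319.2 207. ]
120 [320.4 196.4]
160 [321.6 185.4]
200 [322.9 174. ]
240 [324.2 162. ]
px/mm 0.3827907144343097
```

View pics/cs3b.png

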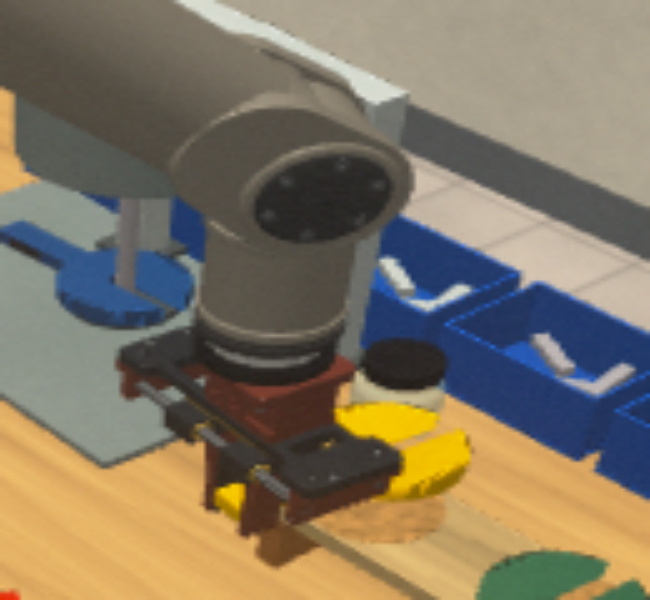

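```bash
python3 - <<'E'
from m import *
s=load('side0')
print(s['pixels'][150,286:306].tolist())
T=onz(s,220+263/5,90+303/5,91); print('tail end',T)
print('slot mouth',onz(s,220+423/5,90+403/5,91))
K=weight(s,(262,145,52,34),*B,91)
from scipy.optimize import least_squares
st=load('top0'); g=cv2.cvtColor(st['pixels'],cv2.COLOR_BGR2GRAY)
cv2.imwrite('pics/cst.png',cv2.resize(s['pixels'][138:182,262:318],None,fx=14,fy=13,interpolation=cv2.INTER_CUBIC))
for P in [(701,84),(703,81)]:
    print(P,[np.round(proj(s,P+(z,)),1) for z in (91,160,240)])
E
```

```text
[[132, 141, 133], [133, 141, 135], [134, 143, 135], [131, 140, 132], [134, 141, 134], [130, 139, 132], [131, 140, 131], [111, 117, 116], [97, 98, 100], [94, 97, 100], [90, 92, 95], [84, 86, 90], [102, 108, 105], [95, 102, 100], [99, 104, 103], [100, 105, 103], [95, 102, 100], [99, 103, 100], [98, 54, 31], [96, 51, 30]]
tail end [692.99265218 192.40158473  91.        ]
slot mouth [705.92940303  36.16932679  91.        ]
(701, 84) [array([294.2, 164.4]), array([295.1, 148.5]), array([296.2, 128.8])]
(703, 81) [array([295.2, 164.6]), array([296.2, 148.7]), array([297.3, 129. ])]
```

View pics/cst.png

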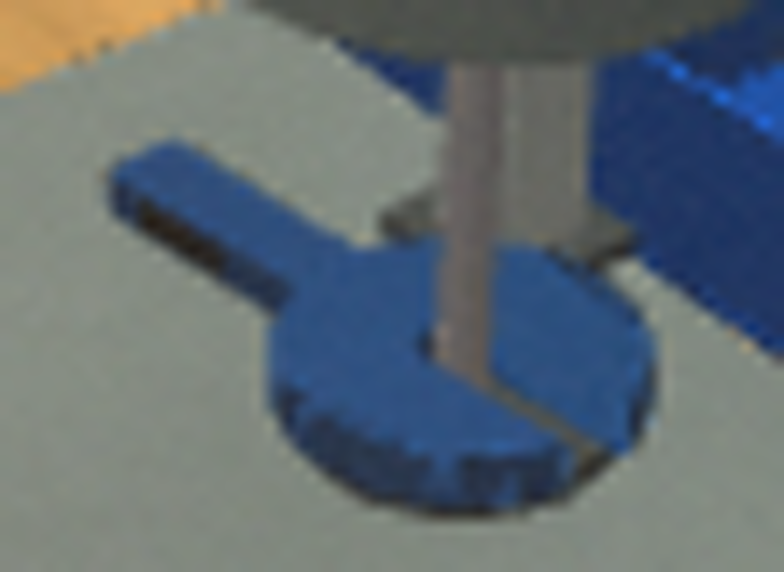

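```bash
python3 - <<'E'
from m import *
plan((517,34,128))
plan((517,34,128),195)
E
```

```text
t 5.95 pos [ 528.8 -206.2  127.7] yaw 172.78 grip 0.27 F [ 0.2 -0.  -2.3]
shift after turn 41.9 236.8 -0.3
t 5.95 pos [ 528.8 -206.2  127.7] yaw 172.78 grip 0.27 F [ 0.2 -0.  -2.3]
turn tool z -22.22
shift after turn -50.8 235.1 -0.3
```

{"name": "play_rows", "arguments": {"steps": [[[3,16,0,0,255],[6,33,0,0,255],[7,40,0,0,255],[7,40,0,0,255],[7,40,0,0,255],[7,40,0,0,255],[5,28,0,0,255],[0,0,0,-5.2,255]]]}}

```text
time: 6.95
eef_pos: [516.5, 38.4, 127.8]
tcp_rot: [[-1.0, 0.027, -0.001], [0.027, 1.0, 0.001], [0.001, 0.001, -1.0]]
wrist_force: [0.8, 0.1, -3.6]
gripper_width: 0.269
```

{"name": "play_rows", "arguments": {"steps": [[[0,0,0,-6,255],[0,0,0,-6,255],[0,0,0,-5,255],[0,0,0,0,255],[0,0,0,0,255]]]}}

```text
time: 7.58
eef_pos: [517.0, 34.5, 128.1]
tcp_rot: [[-0.966, -0.257, -0.0], [-0.257, 0.966, 0.0], [0.0, 0.0, -1.0]]
wrist_force: [0.3, 0.0, -2.7]
gripper_width: 0.268
```

```bash
python3 - <<'E'
from m import *
plan((517,34,95),195)
s=snap('side','side4');t=snap('top','top4')
cv2.imwrite('pics/cs4.png',cv2.resize(s['pixels'][100:220,200:340],None,fx=5.5,fy=5))
cv2.imwrite('pics/ct4.png',cv2.resize(t['pixels'][60:200,140:290],None,fx=5,fy=4.2))
E
```

```text
t 7.575 pos [517.   34.5 128.1] yaw -165.09 grip 0.268 F [ 0.3  0.  -2.7]
turn tool z -0.09
shift after turn 0.1 -0.5 33.1
```

View pics/cs4.png

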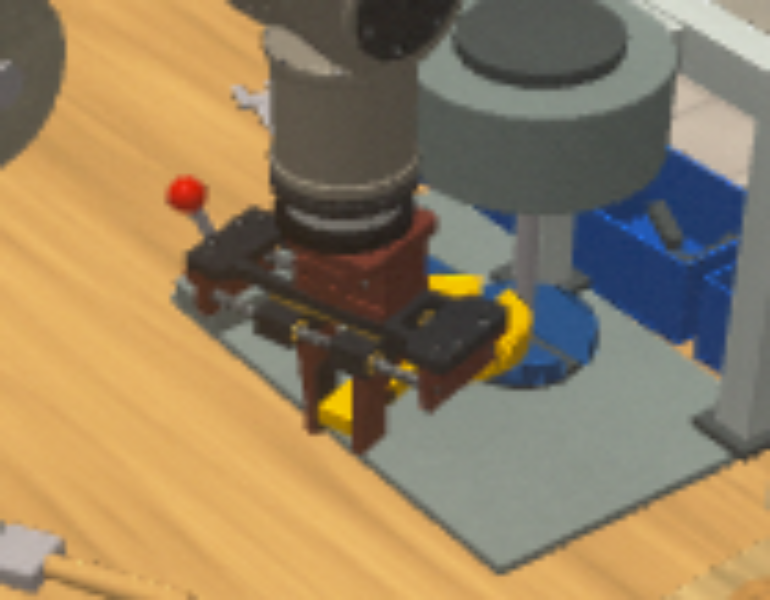

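View pics/ct4.png

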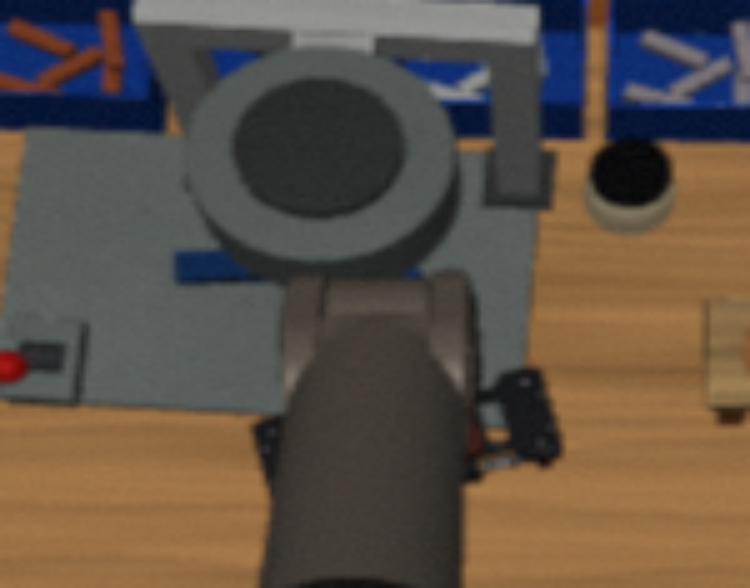

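```bash
python3 - <<'E'
from m import *
s=load('side4'); o=np.array([517.,34.5]); a=np.radians(14.91); d=np.array([np.cos(a),np.sin(a)]); l=np.array([-d[1],d[0]])
c=o+106*d; z=128.1+10.8+16
f=lambda p,z=z:(np.array(proj(s,(p[0],p[1],z)))-[200,100])
for nm,p in dict(c=c,mouthL=c+47*d+10*l,mouthR=c+47*d-10*l,inL=c-10*d+10*l,far=c+48*d,tipL=c+48*l,tipR=c-48*l).items(): print(nm,p.round(1),(f(p)*[5.5,5]).round(0))
im=cv2.resize(s['pixels'][138:182,262:318],None,fx=14,fy=13,interpolation=cv2.INTER_CUBIC); cv2.imwrite('pics/cs4b.png',im)
for nm,p in dict(mouthL=c+47*d+10*l,mouthR=c+47*d-10*l).items(): print(nm,((np.array(proj(s,(p[0],p[1],z)))-[262,138]+.5)*[14,13]).round(0))
E
```

```text
c [619.4  61.8] [446. 312.]
mouthL [662.3  83.5] [476. 271.]
mouthR [667.4  64.2] [503. 282.]
inL [607.2  68.9] [422. 314.]
far [665.8  74.1] [490. 275.]
tipL [607.1 108.2] [380. 285.]
tipR [631.8  15.4] [513. 339.]
mouthL [350. 216.]
mouthR [420. 245.]
```

View pics/cs4b.png

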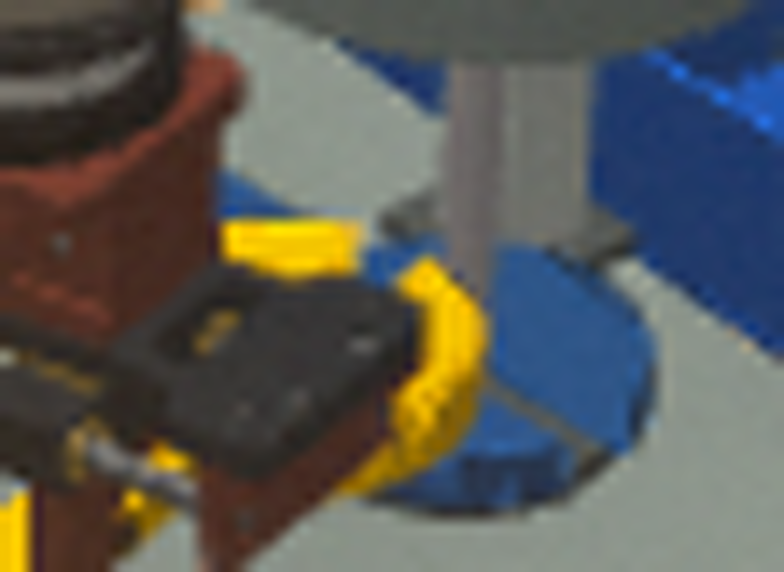

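```bash
python3 - <<'E'
from m import *
s=load('side4'); o=np.array([517.,34.5]); a=np.radians(14.91); d=np.array([np.cos(a),np.sin(a)]); l=np.array([-d[1],d[0]])
im=cv2.resize(s['pixels'][160:196,246:286],None,fx=18,fy=16,interpolation=cv2.INTER_CUBIC); cv2.imwrite('pics/cs4c.png',im)
g=lambda p,z:((np.array(proj(s,(p[0],p[1],z)))-[246,160]+.5)*[18,16]).round(0)
for r in (12,):
  p=o-r*d
  for z in (138.9,154.9): print('tail end z',z,'L,R',g(p+12*l,z),g(p-12*l,z))
print('finger tips: corners near', [g(o-10*d+k*l,128.1) for k in (12,24,-12,-24)])
E
```

```text
tail end z 138.9 L,R [200. 388.] [310. 435.]
tail end z 154.9 L,R [199. 327.] [310. 374.]
finger tips: corners near [array([208., 423.]), array([154., 400.]), array([317., 470.]), array([372., 494.])]
```

View pics/cs4c.png

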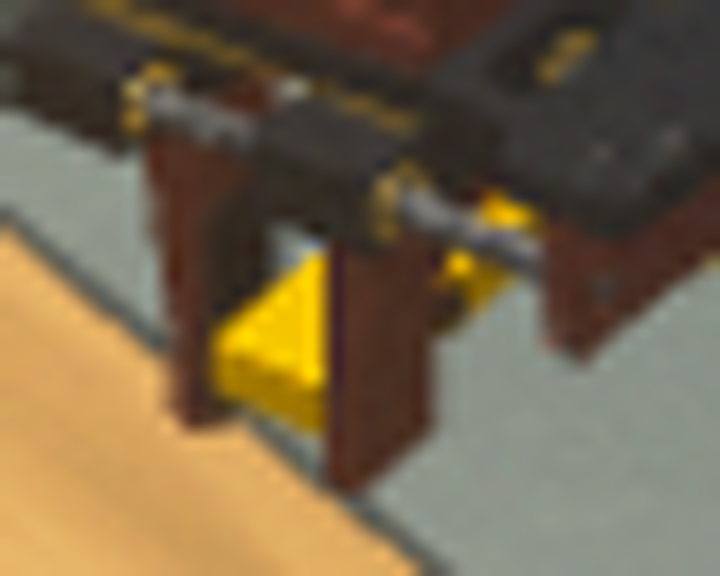

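{"name": "play_rows", "arguments": {"steps": [[[0,3.7,10,0,255],[-5,0,13,0,255],[-10,0,10,0,255],[-10,0,0,0,255],[0,0,0,0,255],[0,0,0,0,255]]]}}

```text
time: 8.43
eef_pos: [540.7, 43.9, 95.4]
tcp_rot: [[-0.966, -0.258, 0.0], [-0.258, 0.966, -0.0], [-0.0, -0.0, -1.0]]
wrist_force: [0.3, -0.5, -3.2]
gripper_width: 0.271
```

```bash
python3 - <<'E'
from m import *
o=bot.observe(); R=np.array(o['tcp_rot']); p=o['eef_pos']; d=-R[:2,0]; l=R[:2,1]; v=np.array([701.5,87.5])-p[:2]
print(p.round(1),'D',v@d,'lat',v@l,'F',o['wrist_force'].round(1))
s=snap('side','side5')
cv2.imwrite('pics/cs5.png',cv2.resize(s['pixels'][138:182,262:318],None,fx=14,fy=13,interpolation=cv2.INTER_CUBIC))
E
```

```text
[540.7  43.9  95.4] D 166.64139025185514 lat 0.5884356208841162 F [ 0.3 -0.5 -3.2]
```

View pics/cs5.png

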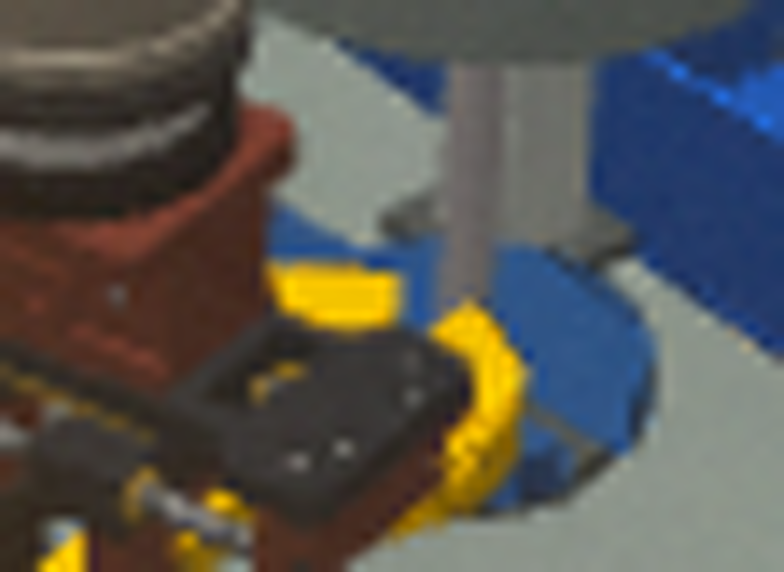

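```bash
python3 - <<'E'
from m import *
s=load('side5'); z=122.2
g=lambda p:((np.array(proj(s,(p[0],p[1],z)))-[262,138]+.5)*[14,13])
o=np.array([540.7,43.9]);d=np.array([.966,.258]);l=np.array([-.258,.966]);c=o+106*d
print('pred mouth L,R',g(c+47*d+10*l),g(c+47*d-10*l))
m=c+47*d
print('stem',g((701.5,87.5)), 'mid',g(m),'mid moved 13.6',g(m+13.6*d),'lat px/mm',(g(m+l)-g(m)))
print('stem col by side0 image at z122:', 295.2-.45)
E
```

```text
pred mouth L,R [393.37370941 263.13488422] [461.52873929 290.7414828 ]
stem [455.87373471 250.22507627] mid [427.3568513  276.89995715] mid moved 13.6 [457.95624446 251.14083202] lat px/mm [-3.4067819  -1.37993719]
stem col by side0 image at z122: 294.75
```

{"name": "play_rows", "arguments": {"steps": [[[-4,0,0,0,255],[-5,0,0,0,255],[-5,0,0,0,255],[-4,0,0,0,255],[0,0,0,0,255]]]}}

```text
time: 9.1
eef_pos: [558.2, 48.8, 95.2]
tcp_rot: [[-0.966, -0.259, 0.0], [-0.259, 0.966, 0.0], [-0.0, -0.0, -1.0]]
wrist_force: [0.2, 0.6, -2.9]
gripper_width: 0.272
```

```bash
cat > st.py <<'E'
from m import *
import sys
o=bot.observe(); R=np.array(o['tcp_rot']); p=o['eef_pos']; d=-R[:2,0]; l=R[:2,1]; v=np.array([701.5,87.5])-p[:2]
print(o['time'],p.round(1),'D',(v@d).round(1),'lat',(v@l).round(2),'F',o['wrist_force'].round(1),'T',o['ft_torque'].round(2),'g',round(o['gripper_width'],3))
if len(sys.argv)>1:
    s=snap('side',sys.argv[1])
    cv2.imwrite('pics/c'+sys.argv[1]+'.png',cv2.resize(s['pixels'][130:190,245:325],None,fx=9.5,fy=9.5,interpolation=cv2.INTER_CUBIC))
E
python3 st.py side6
```

```text
9.1 [558.2  48.8  95.2] D 148.4 lat 0.31 F [ 0.2  0.6 -2.9] T [-0.03  0.23  0.03] g 0.272
```

View pics/cside6.png

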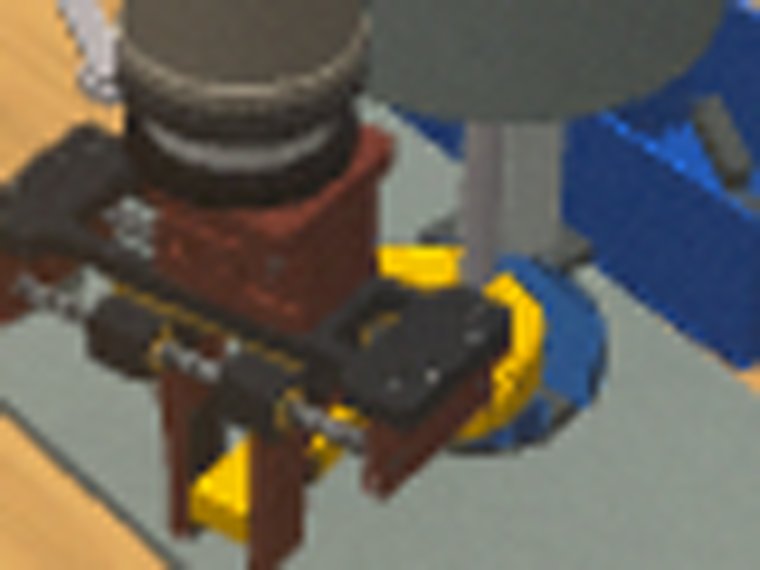

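The stem at column 480 is entering between the slot's two prongs (left corner at 460, right corner at 500). It is centred, with no contact force. I'll go on to D≈126.

{"name": "play_rows", "arguments": {"steps": [[[-4,0,0,0,255],[-5,0,0,0,255],[-5,0,0,0,255],[-4,0,0,0,255],[-3,0,0,0,255],[0,0,0,0,255],[0,0,0,0,255]]]}}

```text
time: 10.02
eef_pos: [578.0, 54.0, 95.2]
tcp_rot: [[-0.966, -0.258, -0.0], [-0.258, 0.966, -0.0], [0.0, 0.0, -1.0]]
wrist_force: [1.0, 0.2, -2.4]
gripper_width: 0.273
```

```bash
python3 st.py side7
```

```text
10.025 [578.   54.   95.2] D 127.9 lat 0.46 F [ 1.   0.2 -2.4] T [-0.04  0.24  0.  ] g 0.273
```

View pics/cside7.png

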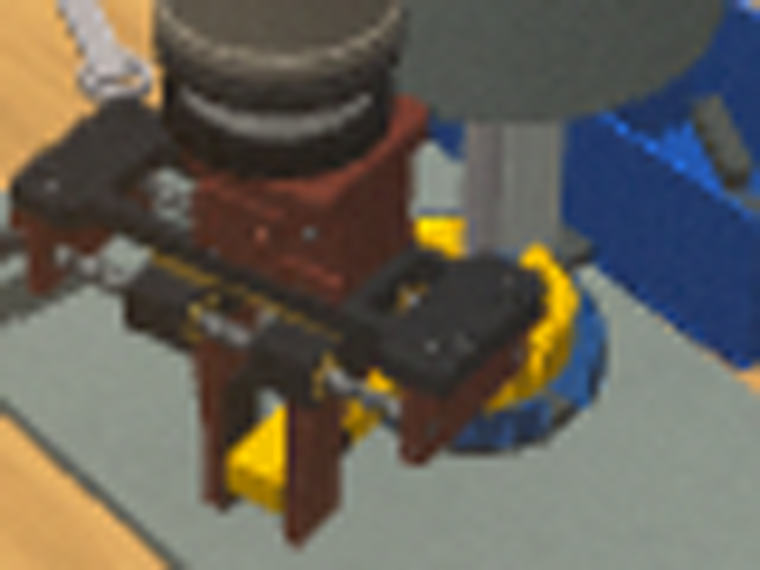

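{"name": "play_rows", "arguments": {"steps": [[[-2,0.2,3,0,255],[-1,0.2,4,0,255],[0,0,3,0,255],[0,0,1,0,255],[0,0,1,0,255],[0,0,0,0,255]]]}}

```text
time: 10.82
eef_pos: [581.0, 55.2, 83.2]
tcp_rot: [[-0.966, -0.258, -0.0], [-0.258, 0.966, -0.0], [0.0, 0.0, -1.0]]
wrist_force: [-0.7, -0.1, -2.0]
gripper_width: 0.27
```

```bash
python3 st.py
```

```text
10.825 [581.   55.2  83.2] D 124.8 lat 0.04 F [-0.7 -0.1 -2. ] T [-0.03  0.26 -0.01] g 0.27
```

{"name": "play_rows", "arguments": {"steps": [[[0,0,1,0,255],[0,0,1,0,255],[0,0,0.5,0,255],[0,0,0,0,255]]]}}

```text
time: 11.32
eef_pos: [581.0, 55.3, 80.7]
tcp_rot: [[-0.966, -0.258, -0.0], [-0.258, 0.966, 0.0], [0.0, 0.0, -1.0]]
wrist_force: [-0.3, 0.4, -3.0]
gripper_width: 0.271
```

```bash
python3 st.py side8
```

```text
11.325 [581.   55.3  80.7] D 124.8 lat -0.02 F [-0.3  0.4 -3. ] T [-0.03  0.22  0.01] g 0.271
```

View pics/cside8.png

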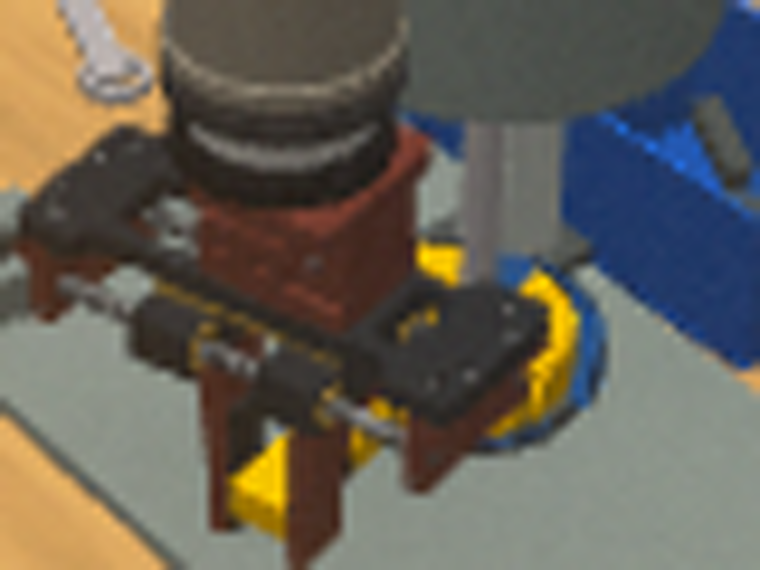

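{"name": "play_rows", "arguments": {"steps": [[[0,0,0.5,0,255],[0,0,0,0,255],[0,0,0.5,0,255],[0,0,0,0,255]]]}}

```text
time: 11.88
eef_pos: [581.0, 55.2, 79.9]
tcp_rot: [[-0.966, -0.258, 0.0], [-0.258, 0.966, 0.0], [-0.0, 0.0, -1.0]]
wrist_force: [-2.9, -0.2, 1.5]
gripper_width: 0.275
```

```bash
python3 st.py
```

```text
11.875 [581.   55.2  79.9] D 124.7 lat 0.07 F [-2.9 -0.2  1.5] T [-0.03  0.32 -0.01] g 0.275
```

{"name": "play_rows", "arguments": {"steps": [[[0,0,0,0,150],[0,0,0,0,150],[0,0,0,0,150],[0,0,0,0,150]]]}}

```text
time: 12.38
eef_pos: [581.1, 55.3, 79.7]
tcp_rot: [[-0.966, -0.258, 0.0], [-0.258, 0.966, 0.0], [-0.0, -0.0, -1.0]]
wrist_force: [-0.4, -0.3, 0.4]
gripper_width: 0.416
```

```bash
python3 st.py side9
```

```text
12.375 [581.1  55.3  79.7] D 124.6 lat -0.02 F [-0.4 -0.3  0.4] T [ 0.07 -0.02  0.06] g 0.416
```

View pics/cside9.png

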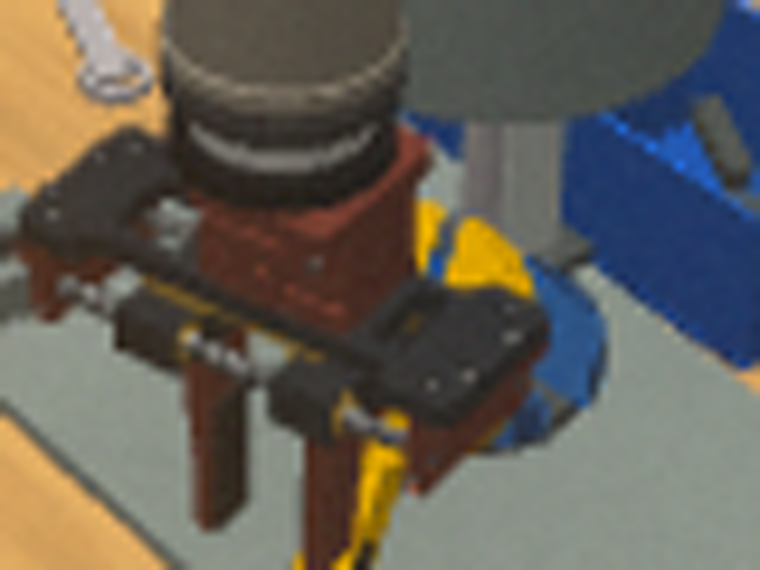

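```bash
python3 - <<'E'
from m import *
w=snap('wrist','w9');s=snap('side','side9b');
cv2.imwrite('pics/cs9b.png',cv2.resize(s['pixels'][130:210,240:340],None,fx=7.5,fy=7.5,interpolation=cv2.INTER_CUBIC))
E
```

```text
(no output)
```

View pics/cs9b.png

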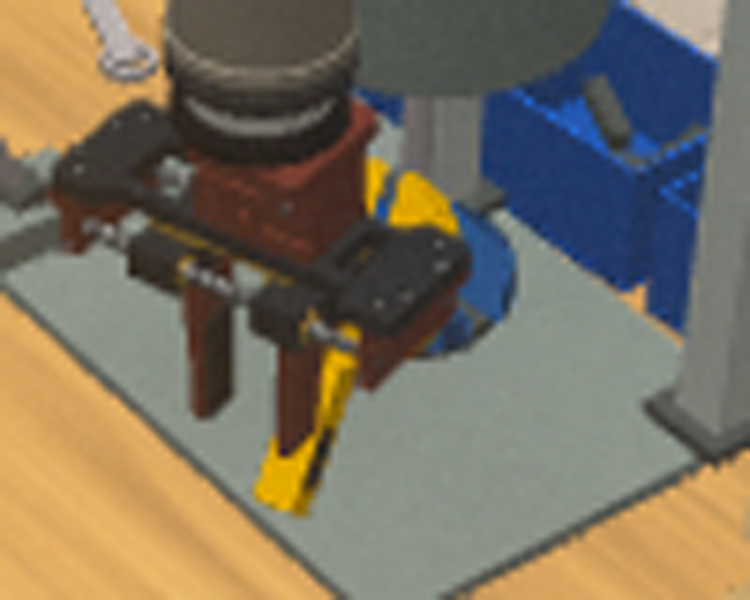

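View pics/w9.png

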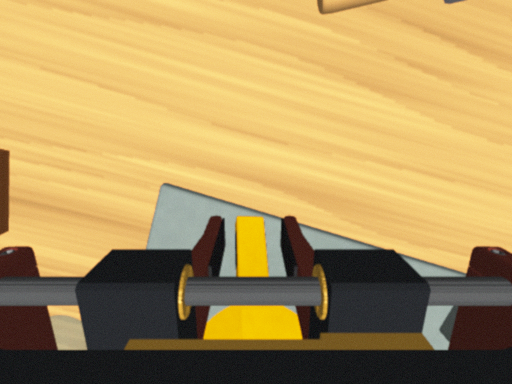

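The weight tipped tail-down when I released it, because its centre of mass was too far out. It is still hanging on the stem edge with its tail between the fingers. I'll measure its tilt so I can regrip it and carry it back to the rest to level it.

```bash
python3 - <<'E'
from m import *
s=load('w9'); m=mask(s,(20,200,100),(32,255,255))
o=np.array([581.1,55.3,79.7]);R=np.array([[-.966,-.258],[-.258,.966]])
pos=np.array(s['position']);A=np.array(s['attitude']);print(pos)
for r in (214,216,218,222,230,240,250,260,268):
    c=np.where(m[r,215:290])[0]+215
    if len(c)<5: print(r,len(c)); continue
    w=c[-1]-c[0]+1; dep=s['fx']*24/w; u=(c[0]+c[-1])/2
    P=pos+A@np.array([(u-s['cx'])/s['fx'],(r-s['cy'])/s['fy'],1])*dep
    print(r,c[0],c[-1],'P rel tool x,y',(R.T@(P-o)[:2]).round(1),'z',P[2].round(1))
s=load('side9b')
# tail end corners in side: crop (255,490),(310,515)
for cr in [(257,490),(307,514),(345,340)]: 
    u=240+cr[0]/7.5-.5-.85; v=130+cr[1]/7.5-.5-.65
    for z in (12,28,44): print(cr,z,(R.T@(onz(s,u,v,z)-o)[:2]).round(1))
E
```

```text
[509.11659434  36.1269086  241.27181679]
214 0
216 0
218 237 262 P rel tool x,y [-18.8  -2.7] z 7.5
222 236 262 P rel tool x,y [-18.7  -3. ] z 17.1
230 236 263 P rel tool x,y [-22.   -2.5] z 26.9
240 237 264 P rel tool x,y [-30.3  -1.6] z 29.3
250 237 265 P rel tool x,y [-34.6  -1.1] z 38.8
260 237 266 P rel tool x,y [-38.7  -0.7] z 47.7
268 237 267 P rel tool x,y [-41.   -0.3] z 55.6
(257, 490) 12 [-24.8  17. ]
(257, 490) 28 [-10.5   7.1]
(257, 490) 44 [ 3.9 -2.8]
(307, 514) 12 [-25.  -11.2]
(307, 514) 28 [-10.7 -20.7]
(307, 514) 44 [  3.7 -30.2]
(345, 340) 12 [-138.7   44.9]
(345, 340) 28 [-122.7   34.6]
(345, 340) 44 [-106.7   24.3]
```

{"name": "play_rows", "arguments": {"steps": [[[10,0,0,0,0],[5,-14,0,4,0],[0,-14,0,4,0],[0,-6,0,4,0],[0,0,0,0,0],[0,0,0,0,0]]]}}

```text
time: 13.28
eef_pos: [573.6, 18.0, 79.7]
tcp_rot: [[-0.999, -0.052, 0.0], [-0.052, 0.999, 0.0], [-0.0, 0.0, -1.0]]
wrist_force: [0.4, -1.3, 0.3]
gripper_width: 0.997
```

```bash
python3 - <<'E'
from m import *
plan((595,30.1,30),182.9)
w=snap('wrist','w10');s=snap('side','side10');
cv2.imwrite('pics/cs10.png',cv2.resize(s['pixels'][110:210,230:340],None,fx=7,fy=6,interpolation=cv2.INTER_CUBIC))
E
```

```text
t 13.275 pos [573.6  18.   79.7] yaw -177.02 grip 0.997 F [ 0.4 -1.3  0.3]
turn tool z 0.08
shift after turn -21.9 11.0 49.7
```

View pics/cs10.png

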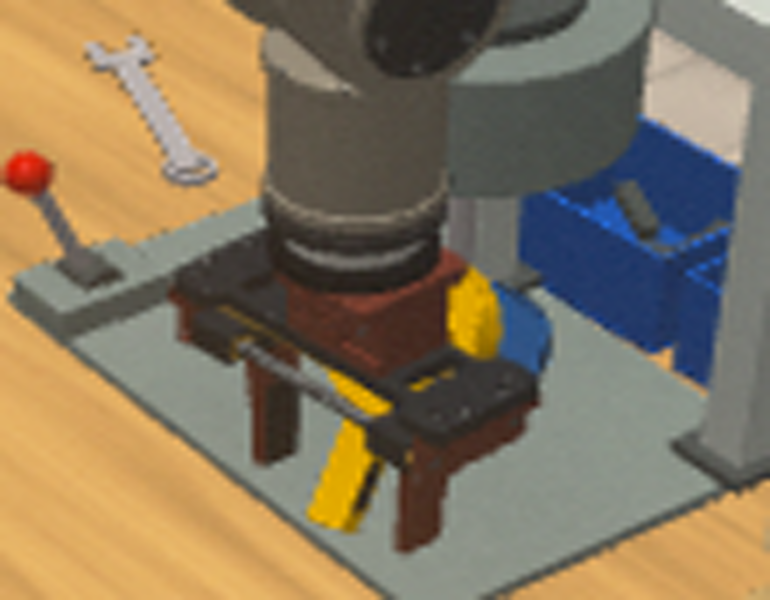

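View pics/w10.png

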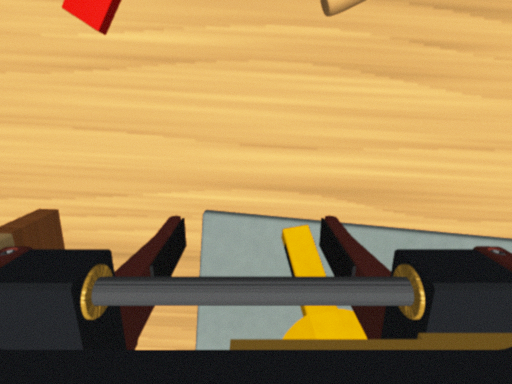

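```bash
python3 - <<'E'
from m import *
s=load('w10')
im=cv2.resize(s['pixels'][210:345,240:400],None,fx=5,fy=4.4,interpolation=cv2.INTER_CUBIC); cv2.imwrite('pics/cw10.png',im)
S=np.array([701.5,87.5]);d=np.array([.966,.258]);l=np.array([-.258,.966])
for uv in [(283,230),(310,226),(297,228)]:
    for z in (12,20,28):
        P=onz(s,*uv,z)[:2]; v=S-P; print(uv,z,P.round(0),'D',(v@d).round(1),'lat',(-v@l).round(1))
s=load('side10')
for cr in [(310,518),(352,532)]:
    u=230+cr[0]/7-.5-.85; v=110+cr[1]/6-.5-.65
    for z in (12,20):
        P=onz(s,u,v,z)[:2]; q=S-P; print('side',cr,z,'D',(q@d).round(1),'lat',(-q@l).round(1))
E
```

```text
(283, 230) 12 [601.  47.] D 107.5 lat -12.8
(283, 230) 20 [597.  46.] D 111.2 lat -13.0
(283, 230) 28 [594.  45.] D 115.0 lat -13.2
(310, 226) 12 [596.  72.] D 106.3 lat 12.0
(310, 226) 20 [592.  70.] D 110.1 lat 11.0
(310, 226) 28 [589.  68.] D 113.9 lat 9.9
(297, 228) 12 [598.  60.] D 106.8 lat 0.1
(297, 228) 20 [595.  58.] D 110.6 lat -0.5
(297, 228) 28 [591.  57.] D 114.3 lat -1.2
side (310, 518) 12 D 104.0 lat 14.0
side (310, 518) 20 D 111.1 lat 9.0
side (352, 532) 12 D 101.5 lat -9.8
side (352, 532) 20 D 108.6 lat -14.5
```

View pics/cw10.png

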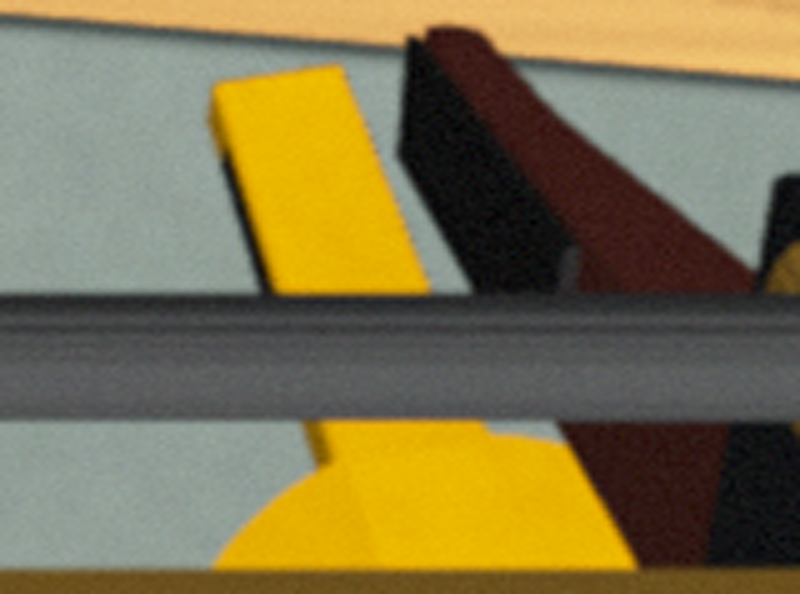

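```bash
python3 - <<'E'
from m import *
t=load('top4')
for z in (380,430,470): print('fwd edge',z,onz(t,216,60+272/4.2,z)[:2].round(0), 'left',onz(t,140+283/5,140,z)[:2].round(0),'right',onz(t,140+475/5,140,z)[:2].round(0))
t=snap('top','top10'); 
o=np.array([573.6,18,79.7])
cv2.imwrite('pics/ct10.png',cv2.resize(t['pixels'][70:180,170:290],None,fx=6,fy=5.4,interpolation=cv2.INTER_CUBIC))
s=load('side10'); cv2.imwrite('pics/cs10b.png',cv2.resize(s['pixels'][50:200,230:350],None,fx=6,fy=4,interpolation=cv2.INTER_CUBIC))
for h in (200,230,260,290,320,350): p=np.array(proj(s,o+[0,0,h])); print(h,p.round(1),((p-[230,50]+.5)*[6,4]).round(0))
E
```

```text
fwd edge 380 [592.  42.] left [548.  94.] right [550. -11.]
fwd edge 430 [575.  38.] left [532.  88.] right [534. -13.]
fwd edge 470 [561.  35.] left [520.  83.] right [522. -14.]
200 [279.8 142.9] [302. 374.]
230 [280.1 134.7] [303. 341.]
260 [280.3 126.2] [305. 307.]
290 [280.5 117.5] [306. 272.]
320 [280.8 108.5] [308. 236.]
350 [281.   99.2] [309. 199.]
```

View pics/cs10b.png

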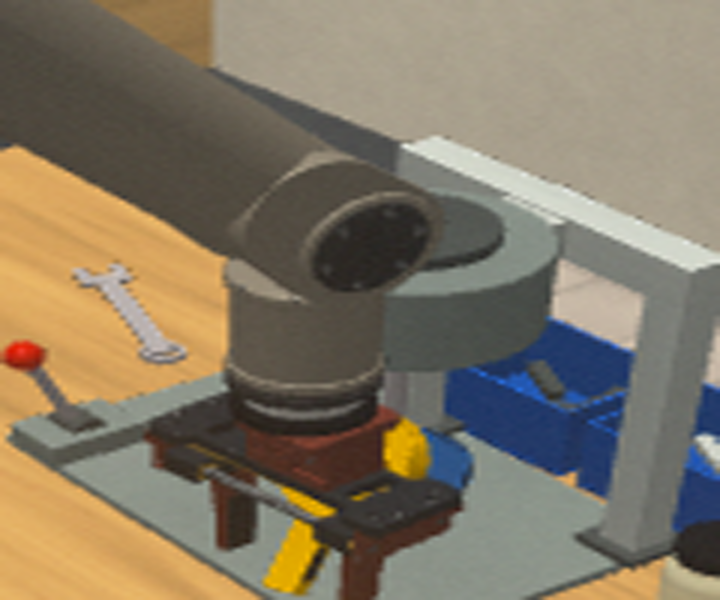

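View pics/ct10.png

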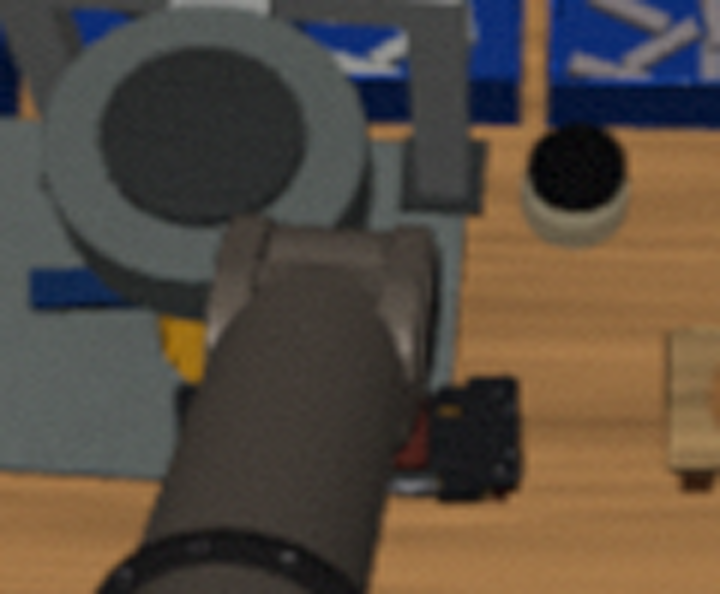

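```bash
python3 - <<'E'
from m import *
S=np.array([701.5,87.5]);d=np.array([.966,.2588]);l=np.array([-.2588,.966])
p=S-132*d-0.3*l; print(p); plan((p[0],p[1],80),195)
E
```

```text
[574.06564  53.0486 ]
t 13.425 pos [573.5  18.4  79.7] yaw -176.98 grip 1.002 F [ 0.8 -0.1  0.5]
turn tool z -11.98
shift after turn -9.5 33.3 -0.3
```

{"name": "play_rows", "arguments": {"steps": [[[0,0,0,-6,110],[0,0,0,-6,110],[-5,17,0,0,110],[-4,16,15,0,110],[0,0,20,0,110],[0,0,18,0,110],[0,0,10,0,110],[0,0,0,0,110]]]}}

```text
time: 14.42
eef_pos: [573.0, 52.3, 15.7]
tcp_rot: [[-0.966, -0.258, -0.002], [-0.258, 0.966, -0.0], [0.002, 0.0, -1.0]]
wrist_force: [0.8, -0.3, -0.5]
gripper_width: 0.567
```

```bash
python3 st.py; python3 -c "
from m import *
snap('wrist','w11')"
```

```text
14.425 [573.   52.3  15.7] D 133.2 lat 0.88 F [ 0.8 -0.3 -0.5] T [0.03 0.02 0.09] g 0.567
```

View pics/w11.png

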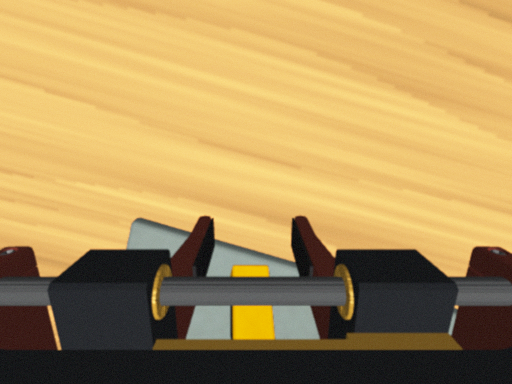

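```bash
python3 - <<'E'
from m import *
s=load('w11'); o=np.array([573.,52.3]); X=np.array([-.966,-.258])
hsv=cv2.cvtColor(s['pixels'],cv2.COLOR_BGR2HSV); print([(r,hsv[r,250].tolist()) for r in range(260,272)])
for z in (12,20,28):
    P=onz(s,251,265,z)[:2]; print(z,(P-o)@X, 'stem D',133.2+(P-o)@X)
E
```

```text
[(260, [71, 24, 171]), (261, [73, 24, 173]), (262, [75, 21, 170]), (263, [74, 17, 166]), (264, [25, 44, 167]), (265, [20, 187, 203]), (266, [24, 255, 236]), (267, [24, 255, 243]), (268, [24, 255, 243]), (269, [24, 255, 242]), (270, [25, 255, 243]), (271, [24, 255, 243])]
12 -26.05058565828283 stem D 107.14941434171716
20 -21.207821496150444 stem D 111.99217850384954
28 -16.365057334018054 stem D 116.83494266598194
```

{"name": "play_rows", "arguments": {"steps": [[[-5,0.4,0,0,110],[-4,0.4,0,0,110],[-3,0,0,0,110],[0,0,0,0,110]]]}}

```text
time: 14.98
eef_pos: [585.5, 56.3, 16.9]
tcp_rot: [[-0.966, -0.258, 0.001], [-0.258, 0.966, 0.0], [-0.001, -0.0, -1.0]]
wrist_force: [-0.1, -0.4, -0.9]
gripper_width: 0.566
```

```bash
python3 st.py
```

```text
14.975 [585.5  56.3  16.9] D 120.1 lat 0.11 F [-0.1 -0.4 -0.9] T [ 0.05 -0.   -0.03] g 0.566
```

{"name": "play_rows", "arguments": {"steps": [[[-1.5,0,0,0,110],[0,0,0,0,255],[0,0,0,0,255],[0,0,0,0,255],[0,0,0,0,255],[0,0,0,0,255]]]}}

```text
time: 15.72
eef_pos: [586.2, 56.5, 16.6]
tcp_rot: [[-0.966, -0.258, -0.001], [-0.258, 0.966, -0.0], [0.001, 0.0, -1.0]]
wrist_force: [-1.5, -0.6, -0.1]
gripper_width: 0.256
```

```bash
python3 st.py
```

```text
15.725 [586.2  56.5  16.6] D 119.4 lat 0.21 F [-1.5 -0.6 -0.1] T [-0.05  0.23  0.01] g 0.256
```

{"name": "play_rows", "arguments": {"steps": [[[1,0,0,0,255],[2,0,0,0,255],[2,0,0,0,255],[2,0,0,0,255],[2,0,0,0,255],[0,0,0,0,255]]]}}

```text
time: 16.48
eef_pos: [577.0, 54.1, 16.5]
tcp_rot: [[-0.966, -0.258, -0.001], [-0.258, 0.966, -0.0], [0.001, 0.0, -1.0]]
wrist_force: [-0.5, 0.5, -0.9]
gripper_width: 0.254
```

```bash
python3 st.py side12;  python3 -c "
from m import *
snap('wrist','w12')"
```

```text
16.475 [577.   54.1  16.5] D 128.9 lat 0.06 F [-0.5  0.5 -0.9] T [0.05 0.17 0.03] g 0.254
```

View pics/cside12.png

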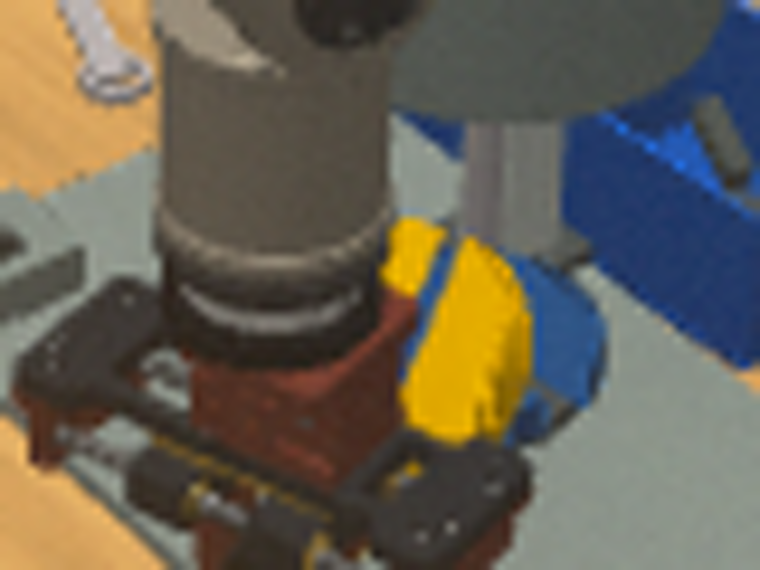

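View pics/w12.png

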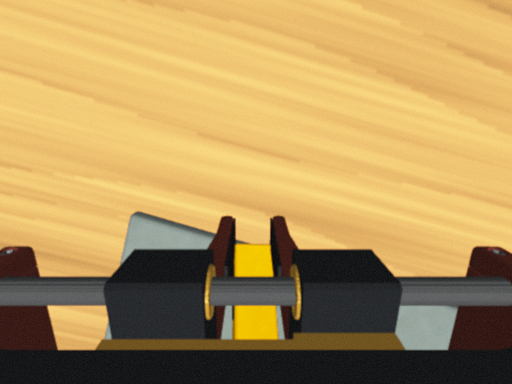

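The pinch on the tail end held and pulled it outward. I'll regrip it deeper, then carry it back to the rest to level it.

{"name": "play_rows", "arguments": {"steps": [[[0,0,0,0,150],[0,0,0,0,150],[-3,0,0,0,150],[-3,0,0,0,150],[-2.5,0,0,0,150],[0,0,0,0,255],[0,0,0,0,255],[0,0,0,0,255]]]}}

```text
time: 17.58
eef_pos: [585.5, 56.7, 16.5]
tcp_rot: [[-0.966, -0.259, -0.001], [-0.259, 0.966, 0.0], [0.001, 0.0, -1.0]]
wrist_force: [-1.0, 1.8, -0.0]
gripper_width: 0.283
```

```bash
python3 st.py side13;  python3 -c "
from m import *
snap('wrist','w13')"
```

```text
17.575 [585.5  56.7  16.5] D 120.0 lat -0.26 F [-1.   1.8 -0. ] T [ 0.25  0.21 -0.04] g 0.283
```

View pics/cside13.png

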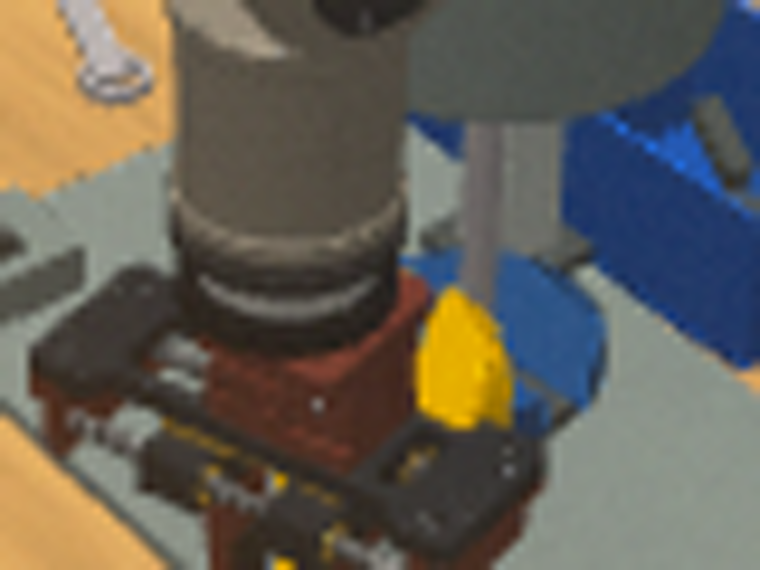

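View pics/w13.png

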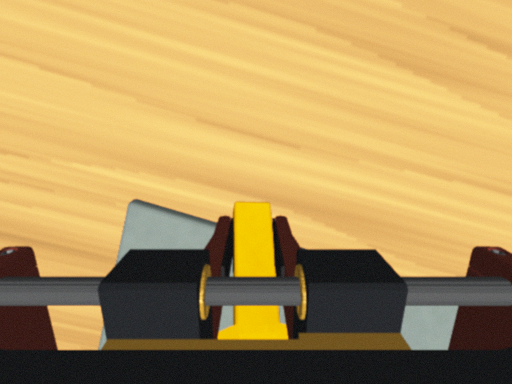

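{"name": "play_rows", "arguments": {"steps": [[[3,0,-2,0,255],[8,0,-4,0,255],[14,0,-6,0,255],[18,0,-10,0,255],[20,0,-15,0,255],[20,0,-20,0,255],[10,0,-20,0,255],[0,0,-15,0,255]]]}}

```text
time: 18.68
eef_pos: [494.9, 31.9, 109.7]
tcp_rot: [[-0.966, -0.258, -0.0], [-0.258, 0.966, 0.0], [0.0, 0.0, -1.0]]
wrist_force: [0.6, 0.4, -2.7]
gripper_width: 0.279
```

```bash
python3 - <<'E'
from m import *
plan((529,-206,120),172.9)
w=snap('wrist','w14');s=snap('side','side14');
cv2.imwrite('pics/cs14.png',cv2.resize(s['pixels'][110:230,200:340],None,fx=5.5,fy=5,interpolation=cv2.INTER_CUBIC))
E
```

```text
t 18.675 pos [494.9  31.9 109.7] yaw -165.07 grip 0.279 F [ 0.6  0.4 -2.7]
turn tool z 22.03
shift after turn -63.3 -231.9 -10.3
```

View pics/cs14.png

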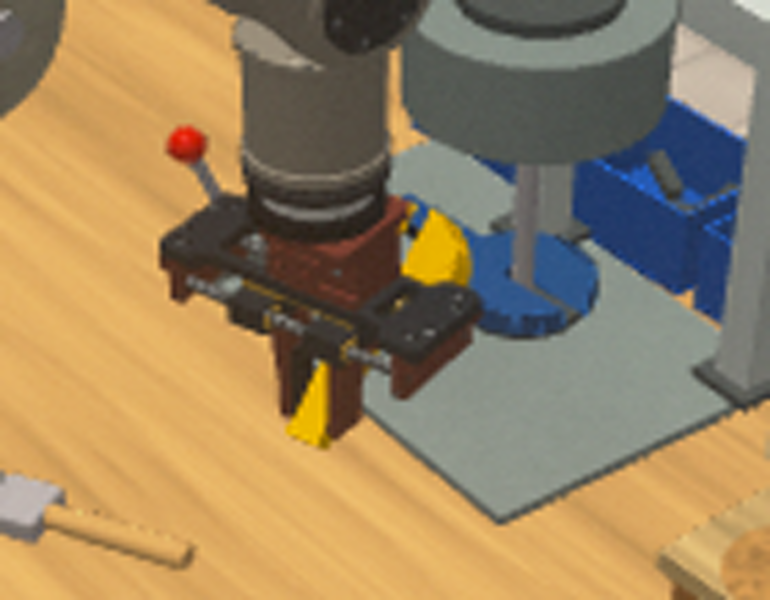

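View pics/w14.png

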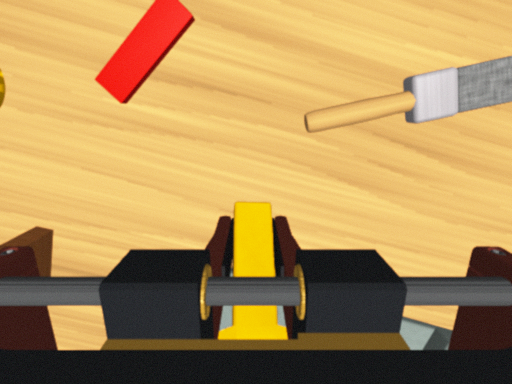

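{"name": "play_rows", "arguments": {"steps": [[[0,-20,0,6,255],[0,-40,0,6,255],[0,-50,0,6,255],[0,-55,0,4,255],[-25,-50,0,0,255],[-25,-30,0,0,255],[0,0,0,0,255],[0,0,0,0,255]]]}}

```text
time: 19.77
eef_pos: [546.6, -215.9, 107.7]
tcp_rot: [[-0.993, 0.122, -0.002], [0.122, 0.993, 0.001], [0.002, 0.001, -1.0]]
wrist_force: [0.6, 0.3, -2.4]
gripper_width: 0.275
```

```bash
python3 - <<'E'
from m import *
plan((529,-206,76),172.9)
E
```

```text
t 19.775 pos [ 546.6 -215.9  107.7] yaw 173.01 grip 0.275 F [ 0.6  0.3 -2.4]
turn tool z 0.11
shift after turn 18.7 7.6 31.7
```

{"name": "play_rows", "arguments": {"steps": [[[10,4,8,0,255],[9,4,8,0,255],[0,0,6,0,255],[0,0,0,0,255]]]}}

```text
time: 20.27
eef_pos: [529.0, -206.0, 86.3]
tcp_rot: [[-0.993, 0.122, -0.001], [0.122, 0.993, 0.0], [0.001, 0.0, -1.0]]
wrist_force: [-0.6, 0.3, -2.3]
gripper_width: 0.276
```

```bash
python3 - <<'E'
from m import *
plan((529,-206,76),172.9)
w=snap('wrist','w15');s=snap('side','side15');
cv2.imwrite('pics/cs15.png',cv2.resize(s['pixels'][160:260,280:400],None,fx=6.5,fy=6,interpolation=cv2.INTER_CUBIC))
m=mask(w,(20,200,100),(32,255,255))
for r in (205,215,225,240,255,265,310,320,330):
    c=np.where(m[r,215:290])[0]+215; print(r,c[0],c[-1])
E
```

```text
t 20.275 pos [ 529.  -206.    86.3] yaw 173.01 grip 0.276 F [-0.6  0.3 -2.3]
turn tool z 0.11
shift after turn -0.0 0.0 10.3
205 235 270
215 234 271
225 234 272
240 233 273
255 233 273
265 233 273
310 232 274
320 232 275
330 219 286
```

View pics/cs15.png

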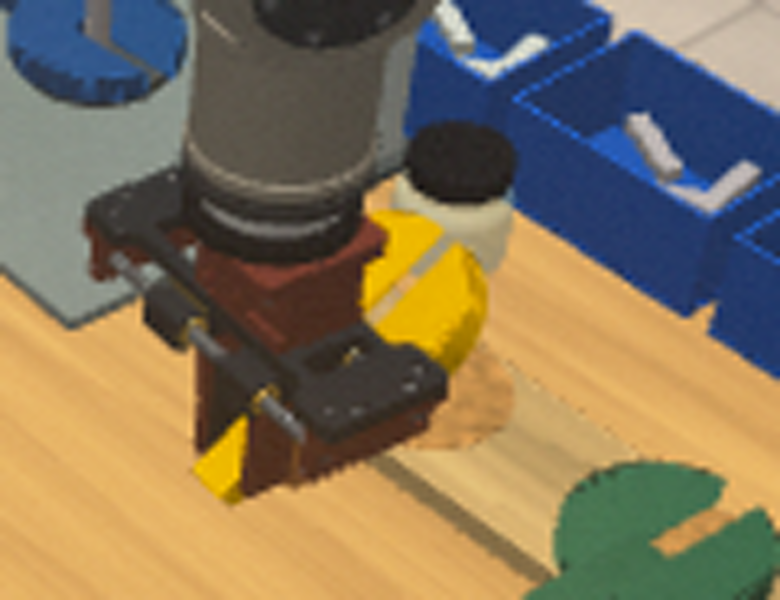

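{"name": "play_rows", "arguments": {"steps": [[[-6,0,4,0,255],[-2,0,3,0,255],[0,0,0,0,195],[0,0,0,0,190],[0,0,0,0,187],[0,0,0,0,184]]]}}

```text
time: 21.12
eef_pos: [537.4, -207.6, 80.0]
tcp_rot: [[-0.992, 0.122, 0.001], [0.122, 0.992, -0.0], [-0.001, -0.0, -1.0]]
wrist_force: [-0.5, 1.0, 0.8]
gripper_width: 0.276
```

```bash
python3 st.py;  python3 - <<'E'
from m import *
s=snap('side','side16');
cv2.imwrite('pics/cs16.png',cv2.resize(s['pixels'][160:260,280:400],None,fx=6.5,fy=6,interpolation=cv2.INTER_CUBIC))
E
```

```text
21.125 [ 537.4 -207.6   80. ] D 126.7 lat 312.91 F [-0.5  1.   0.8] T [ 0.01 -0.05 -0.01] g 0.276
```

View pics/cs16.png

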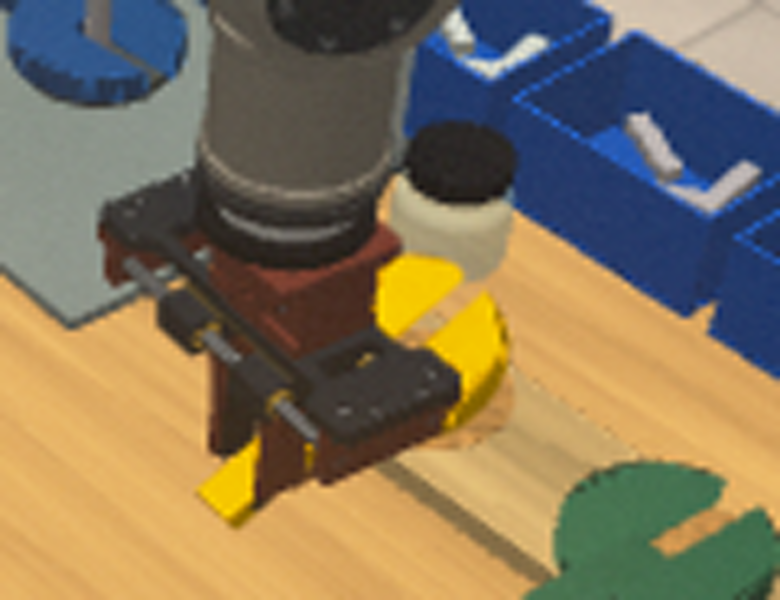

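The weight pivoted gently down onto the rest. I'll open fully now and look.

{"name": "play_rows", "arguments": {"steps": [[[0,0,0,0,181],[0,0,0,0,178],[0,0,0,0,170],[0,0,0,0,130]]]}}

```text
time: 21.68
eef_pos: [537.2, -207.5, 79.7]
tcp_rot: [[-0.992, 0.122, -0.0], [0.122, 0.992, 0.0], [0.0, 0.0, -1.0]]
wrist_force: [0.1, 0.5, 0.3]
gripper_width: 0.409
```

```bash
python3 st.py;  python3 - <<'E'
from m import *
s=snap('side','side17'); w=snap('wrist','w17')
cv2.imwrite('pics/cs17.png',cv2.resize(s['pixels'][160:260,280:400],None,fx=6.5,fy=6,interpolation=cv2.INTER_CUBIC))
m=mask(w,(20,200,100),(32,255,255))
for r in (196,200,204,208,220,240,255,265,310):
    c=np.where(m[r,215:290])[0]+215; print(r,c[:1],c[-1:],len(c))
E
```

```text
21.675 [ 537.2 -207.5   79.7] D 127.0 lat 312.83 F [0.1 0.5 0.3] T [-0.   -0.04 -0.  ] g 0.409
196 [235] [269] 35
200 [233] [270] 38
204 [231] [271] 41
208 [231] [271] 41
220 [232] [272] 41
240 [233] [272] 40
255 [234] [272] 39
265 [235] [272] 38
310 [215] [289] 75
```

View pics/cs17.png

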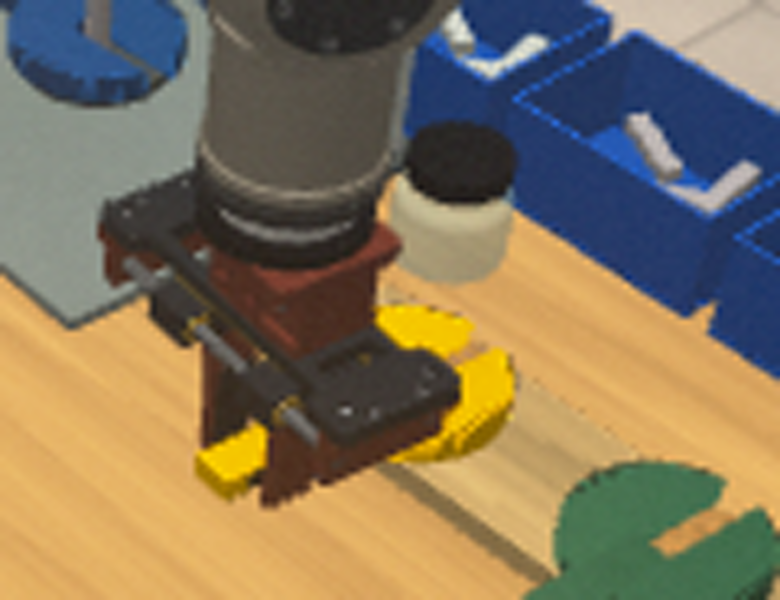

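View pics/w17.png

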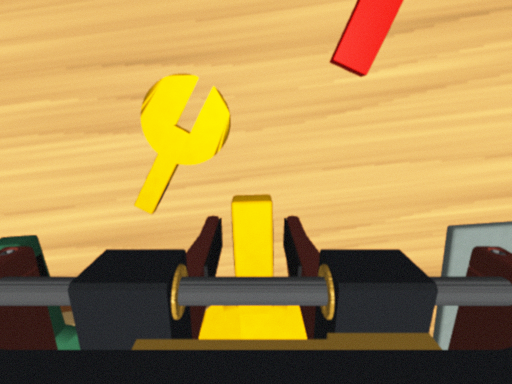

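```bash
python3 - <<'E'
from m import *
s=load('w17'); o=bot.observe()['eef_pos']; X=np.array([-.992,.122]); Yv=np.array([.122,.992])
hsv=cv2.cvtColor(s['pixels'],cv2.COLOR_BGR2HSV); print([(r,hsv[r,252].tolist()) for r in range(192,208)])
for r,z in ((195,80),(196,80),(201,96),(202.5,96)):
    P=onz(s,252,r,z)[:2]-o[:2]; print(r,z,'tool x',P@X,'y',P@Yv)
a=onz(s,231,206,96);b=onz(s,271.5,206,96); print('width',np.linalg.norm(a-b))
# same with earlier level grip w3 (TCP 528.9,-206.2,127.9, tail top z 154.7)
s=load('w3'); m=mask(s,(20,200,100),(32,255,255)); print(np.where(m[:,252])[0][:3]); 
hs=cv2.cvtColor(s['pixels'],cv2.COLOR_BGR2HSV); print([(r,hs[r,252].tolist()) for r in range(218,236)])
o3=np.array([528.9,-206.2])
for r in (222,224,233): 
  for z in (138.7,154.7): print(r,z,(onz(s,252,r,z)[:2]-o3)@X)
E
```

```text
[(192, [21, 130, 243]), (193, [21, 131, 243]), (194, [19, 149, 235]), (195, [20, 203, 182]), (196, [21, 243, 164]), (197, [22, 255, 166]), (198, [22, 255, 170]), (199, [22, 255, 171]), (200, [22, 255, 187]), (201, [23, 255, 225]), (202, [25, 255, 245]), (203, [26, 255, 250]), (204, [27, 255, 252]), (205, [27, 255, 253]), (206, [27, 255, 253]), (207, [27, 255, 253])]
195 80 tool x 25.366054383310505 y -0.324288656783462
196 80 tool x 24.716297686698596 y -0.3243138743408037
201 96 tool x 26.700973925845105 y -0.2857048970640713
202.5 96 tool x 25.811466428846487 y -0.2857394195344882
width 22.934820672559393
[223 224 225]
[(218, [18, 134, 233]), (219, [19, 135, 236]), (220, [19, 134, 238]), (221, [19, 142, 236]), (222, [19, 166, 217]), (223, [20, 221, 174]), (224, [22, 255, 161]), (225, [22, 255, 165]), (226, [22, 255, 165]), (227, [22, 255, 168]), (228, [21, 255, 169]), (229, [21, 255, 172]), (230, [22, 255, 177]), (231, [22, 255, 202]), (232, [23, 255, 235]), (233, [25, 255, 248]), (234, [26, 255, 251]), (235, [27, 255, 252])]
222 138.7 11.689023170542896
222 154.7 18.33210083274476
224 138.7 10.40136219010365
224 154.7 17.18103442982658
233 138.7 4.537804215065304
233 154.7 11.939480411216028
```

{"name": "play_rows", "arguments": {"steps": [[[9,0,4,0,130],[9,0,4,0,130],[0,0,2.7,0,130],[0,0,0,0,130],[0,0,0,0,255],[0,0,0,0,255],[0,0,0,0,255],[0,0,0,0,255]]]}}

```text
time: 22.78
eef_pos: [519.6, -205.2, 69.1]
tcp_rot: [[-0.993, 0.122, 0.0], [0.122, 0.993, 0.0], [-0.0, 0.0, -1.0]]
wrist_force: [0.8, 0.2, -0.2]
gripper_width: 0.273
```

```bash
python3 st.py;  python3 - <<'E'
from m import *
w=snap('wrist','w18'); hs=cv2.cvtColor(w['pixels'],cv2.COLOR_BGR2HSV); print([(r,hs[r,252].tolist()) for r in range(206,250,2)])
o=bot.observe(); R=np.array(o['tcp_rot']);
for r in range(212,236,3): print(r,[((onz(w,252,r,z)[:2]-o['eef_pos'][:2])@R[:2,0]).round(1) for z in (80,96)])
E
```

```text
22.775 [ 519.6 -205.2   69.1] D 144.9 lat 312.68 F [ 0.8  0.2 -0.2] T [ 0.12 -0.09 -0.02] g 0.273
[(206, [21, 132, 243]), (208, [20, 132, 242]), (210, [19, 130, 239]), (212, [20, 131, 239]), (214, [20, 130, 242]), (216, [20, 128, 245]), (218, [20, 128, 244]), (220, [20, 132, 241]), (222, [20, 130, 240]), (224, [20, 132, 241]), (226, [21, 131, 244]), (228, [20, 181, 210]), (230, [22, 255, 159]), (232, [22, 255, 165]), (234, [22, 255, 169]), (236, [22, 255, 175]), (238, [23, 255, 231]), (240, [26, 255, 249]), (242, [27, 255, 252]), (244, [27, 255, 252]), (246, [27, 255, 252]), (248, [27, 255, 252])]
212 [np.float64(18.1), np.float64(24.1)]
215 [np.float64(16.2), np.float64(22.4)]
218 [np.float64(14.3), np.float64(20.7)]
221 [np.float64(12.4), np.float64(19.0)]
224 [np.float64(10.5), np.float64(17.3)]
227 [np.float64(8.5), np.float64(15.5)]
230 [np.float64(6.6), np.float64(13.8)]
233 [np.float64(4.6), np.float64(12.0)]
```

{"name": "play_rows", "arguments": {"steps": [[[0,0,0,0,160],[0,0,0,0,160],[3,0,0,0,160],[0,0,0,0,255],[0,0,0,0,255],[0,0,0,0,255]]]}}

```text
time: 23.58
eef_pos: [516.1, -204.7, 68.9]
tcp_rot: [[-0.993, 0.122, -0.001], [0.122, 0.993, 0.0], [0.001, 0.0, -1.0]]
wrist_force: [-0.9, 1.3, 1.0]
gripper_width: 0.271
```

{"name": "play_rows", "arguments": {"steps": [[[0,0,-3,0,255],[0,0,-6,0,255],[0,0,-10,0,255],[0,0,-15,0,255],[0,0,-15,0,255],[0,0,-10,0,255],[0,0,0,0,255]]]}}

```text
time: 24.45
eef_pos: [517.0, -205.0, 129.1]
tcp_rot: [[-0.993, 0.122, 0.002], [0.122, 0.993, -0.0], [-0.002, -0.0, -1.0]]
wrist_force: [-0.7, 0.2, -2.7]
gripper_width: 0.272
```

```bash
python3 st.py;  python3 - <<'E'
from m import *
plan((517,38,128)); plan((517,38,128),195)
w=snap('wrist','w19'); s=snap('side','side19'); hs=cv2.cvtColor(w['pixels'],cv2.COLOR_BGR2HSV); print([(r,hs[r,252].tolist()) for r in range(220,250,2)])
cv2.imwrite('pics/cs19.png',cv2.resize(s['pixels'][130:260,270:400],None,fx=5.5,fy=4.6,interpolation=cv2.INTER_CUBIC))
E
```

```text
24.45 [ 517.  -205.   129.1] D 147.4 lat 312.87 F [-0.7  0.2 -2.7] T [0.03 0.25 0.01] g 0.272
t 24.45 pos [ 517.  -205.   129.1] yaw 172.98 grip 0.272 F [-0.7  0.2 -2.7]
shift after turn 29.7 241.2 1.1
t 24.45 pos [ 517.  -205.   129.1] yaw 172.98 grip 0.272 F [-0.7  0.2 -2.7]
turn tool z -22.02
shift after turn -62.9 234.7 1.1
[(220, [19, 134, 238]), (222, [18, 135, 234]), (224, [19, 133, 237]), (226, [19, 133, 235]), (228, [19, 135, 236]), (230, [20, 132, 241]), (232, [19, 138, 237]), (234, [20, 202, 177]), (236, [22, 255, 170]), (238, [22, 255, 172]), (240, [22, 255, 178]), (242, [22, 255, 181]), (244, [23, 255, 231]), (246, [26, 255, 250]), (248, [27, 255, 252])]
```

View pics/cs19.png

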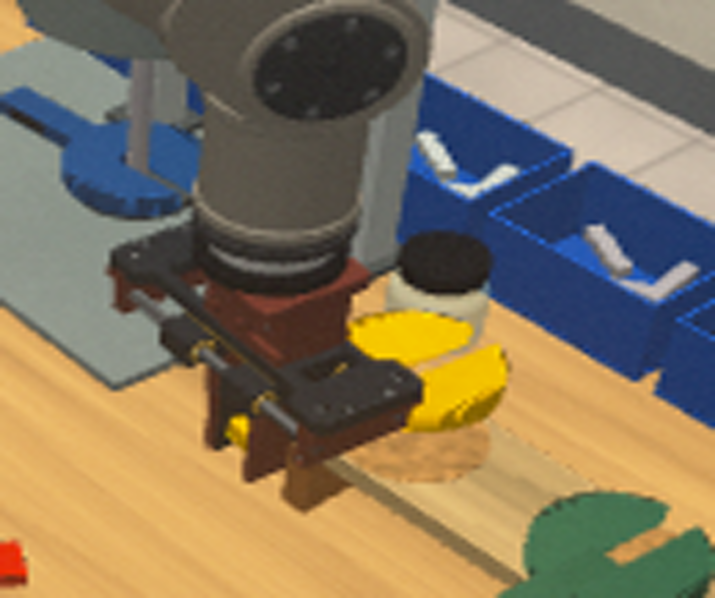

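{"name": "play_rows", "arguments": {"steps": [[[2,16,0,0,255],[3,37,0,0,255],[3,45,0,0,255],[2,45,0,0,255],[2,45,0,0,255],[2,37,0,-5,255],[0,16,0,-6,255],[0,0,0,-6,255]]]}}

```text
time: 25.55
eef_pos: [529.7, 39.6, 127.4]
tcp_rot: [[-0.983, -0.181, -0.001], [-0.181, 0.983, 0.001], [0.001, 0.001, -1.0]]
wrist_force: [-0.3, -0.4, -2.2]
gripper_width: 0.266
```

{"name": "play_rows", "arguments": {"steps": [[[0,0,10,-5,255],[0,0,12,0,255],[0,0,10,0,255],[0,0,0,0,255],[0,0,0,0,255]]]}}

```text
time: 26.18
eef_pos: [530.7, 36.1, 96.1]
tcp_rot: [[-0.966, -0.258, 0.0], [-0.258, 0.966, -0.0], [-0.0, -0.0, -1.0]]
wrist_force: [0.1, -0.2, -3.0]
gripper_width: 0.273
```

```bash
python3 st.py side20; python3 - <<'E'
from m import *
plan((532.5,42.2,96),195)
E
```

```text
26.175 [530.7  36.1  96.1] D 178.3 lat 5.62 F [ 0.1 -0.2 -3. ] T [-0.01  0.27 -0.04] g 0.273
t 26.225 pos [530.8  36.1  96.3] yaw -165.05 grip 0.267 F [-0.1  0.6 -2.9]
turn tool z -0.05
shift after turn -3.2 5.4 0.3
```

View pics/cside20.png

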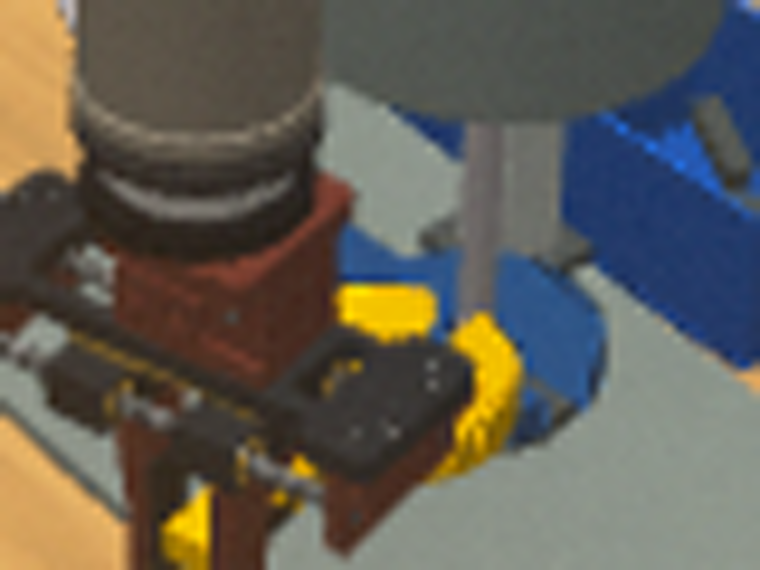

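{"name": "play_rows", "arguments": {"steps": [[[0,3,0,0,255],[-3,2.5,0,0,255],[-5,0,0,0,255],[-3,0,0,0,255],[0,0,0,0,255]]]}}

```text
time: 26.85
eef_pos: [540.1, 44.3, 96.0]
tcp_rot: [[-0.966, -0.258, 0.0], [-0.258, 0.966, -0.0], [-0.0, -0.0, -1.0]]
wrist_force: [0.3, -0.1, -3.4]
gripper_width: 0.273
```

```bash
python3 st.py; python3 - <<'E'
from m import *
o=bot.observe()['eef_pos']
s=snap('side','side21'); cv2.imwrite('pics/cs21.png',cv2.resize(s['pixels'][138:182,262:318],None,fx=14,fy=13,interpolation=cv2.INTER_CUBIC))
z=o[2]+27; g=lambda p:((np.array(proj(s,(p[0],p[1],z)))-[262,138]+.5)*[14,13]).round(0)
d=np.array([.966,.258]);l=np.array([-.258,.966]);c=o[:2]+113.5*d
print('mouth pred L,R',g(c+47*d+10*l),g(c+47*d-10*l),'stem',g((701.5,87.5)))
E
```

```text
26.85 [540.1  44.3  96. ] D 167.1 lat 0.01 F [ 0.3 -0.1 -3.4] T [-0.04  0.25  0.03] g 0.273
mouth pred L,R [407. 247.] [476. 274.] stem [456. 248.]
```

View pics/cs21.png

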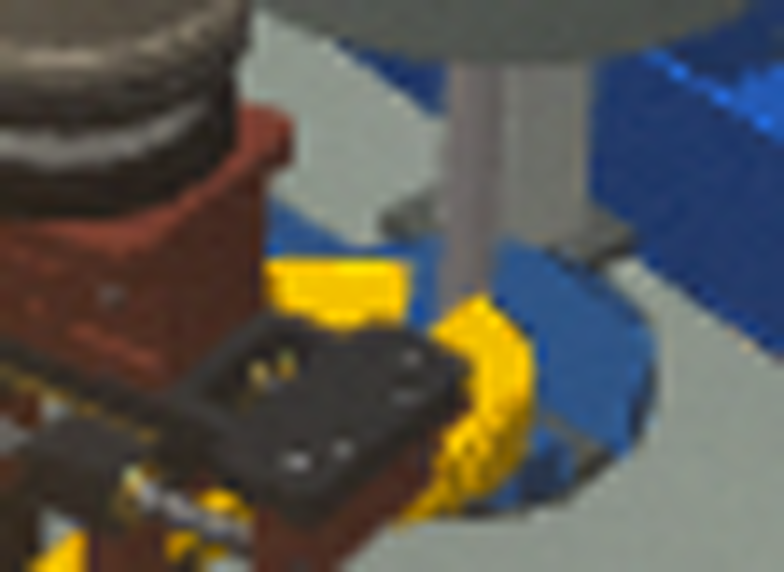

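{"name": "play_rows", "arguments": {"steps": [[[-4,0.4,0,0,255],[-5,0,0,0,255],[-5,0,0,0,255],[-4,0,0,0,255],[0,0,0,0,255]]]}}

```text
time: 27.52
eef_pos: [557.4, 49.5, 96.0]
tcp_rot: [[-0.966, -0.259, 0.0], [-0.259, 0.966, -0.0], [-0.0, -0.0, -1.0]]
wrist_force: [-0.3, 0.2, -2.8]
gripper_width: 0.271
```

```bash
python3 st.py side22
```

```text
27.525 [557.4  49.5  96. ] D 149.1 lat -0.51 F [-0.3  0.2 -2.8] T [-0.05  0.25  0.02] g 0.271
```

View pics/cside22.png

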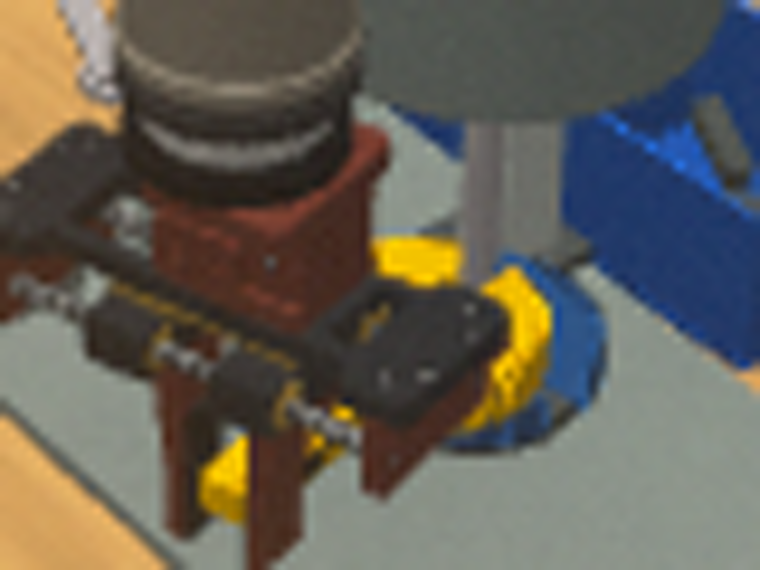

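{"name": "play_rows", "arguments": {"steps": [[[-4,-0.3,0,0,255],[-6,0,0,0,255],[-6,0,0,0,255],[-5,0,0,0,255],[-4,0,0,0,255],[-3,0,0,0,255],[-1,0,0,0,255],[0,0,0,0,255]]]}}

```text
time: 28.58
eef_pos: [585.0, 56.5, 96.0]
tcp_rot: [[-0.966, -0.258, -0.0], [-0.258, 0.966, -0.0], [0.0, 0.0, -1.0]]
wrist_force: [0.1, -0.3, -3.3]
gripper_width: 0.272
```

```bash
python3 st.py side23
```

```text
28.575 [585.   56.5  96. ] D 120.5 lat -0.16 F [ 0.1 -0.3 -3.3] T [-0.02  0.23  0.06] g 0.272
```

View pics/cside23.png

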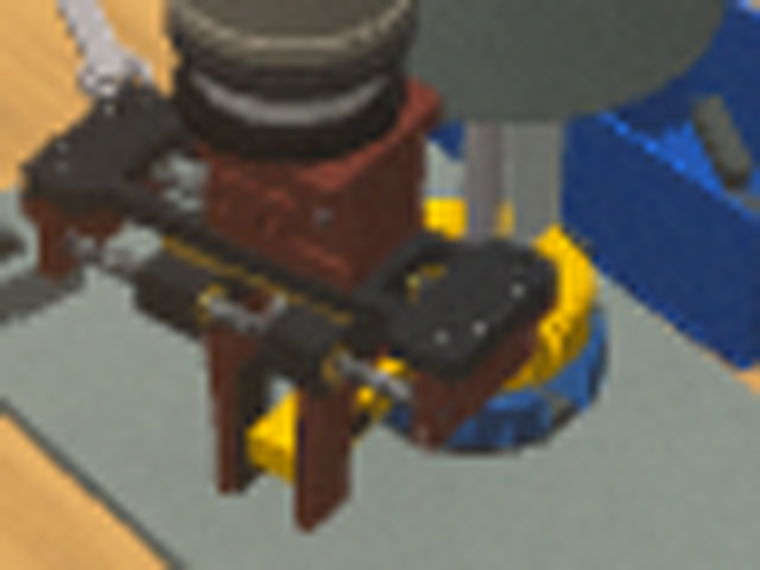

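{"name": "play_rows", "arguments": {"steps": [[[0,0,3,0,255],[0,0,4,0,255],[0,0,3,0,255],[0,0,2,0,255],[0,0,1,0,255],[0,0,1,0,255],[0,0,0.5,0,255],[0,0,0,0,255]]]}}

```text
time: 29.62
eef_pos: [585.1, 56.5, 81.7]
tcp_rot: [[-0.966, -0.258, 0.0], [-0.258, 0.966, 0.0], [-0.0, 0.0, -1.0]]
wrist_force: [-1.1, -0.3, -0.9]
gripper_width: 0.27
```

```bash
python3 st.py
```

```text
29.625 [585.1  56.5  81.7] D 120.4 lat -0.12 F [-1.1 -0.3 -0.9] T [-0.05  0.28  0.  ] g 0.27
```

{"name": "play_rows", "arguments": {"steps": [[[0,0,0.5,0,255],[0,0,0.5,0,255],[0,0,0.4,0,255],[0,0,0,0,255]]]}}

```text
time: 30.12
eef_pos: [585.1, 56.5, 80.2]
tcp_rot: [[-0.966, -0.258, 0.0], [-0.258, 0.966, 0.0], [-0.0, 0.0, -1.0]]
wrist_force: [-2.9, -0.6, 1.5]
gripper_width: 0.271
```

```bash
python3 st.py
```

```text
30.125 [585.1  56.5  80.2] D 120.4 lat -0.1 F [-2.9 -0.6  1.5] T [-0.03  0.26  0.02] g 0.271
```

{"name": "play_rows", "arguments": {"steps": [[[0,0,0,0,190],[0,0,0,0,187],[0,0,0,0,184],[0,0,0,0,183],[0,0,0,0,182],[0,0,0,0,181]]]}}

```text
time: 30.88
eef_pos: [585.3, 56.6, 80.2]
tcp_rot: [[-0.966, -0.259, 0.0], [-0.259, 0.966, 0.0], [-0.0, -0.0, -1.0]]
wrist_force: [0.4, 0.1, -0.3]
gripper_width: 0.288
```

```bash
python3 st.py side24
```

```text
30.875 [585.3  56.6  80.2] D 120.3 lat -0.2 F [ 0.4  0.1 -0.3] T [ 0.01 -0.05 -0.02] g 0.288
```

View pics/cside24.png

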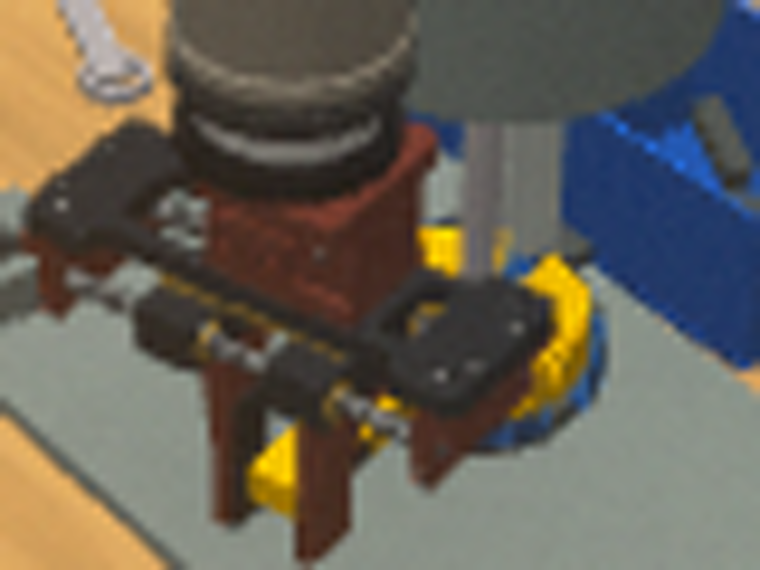

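```bash
python3 - <<'E'
from m import *
s=load('side24'); cv2.imwrite('pics/cs24.png',cv2.resize(s['pixels'][138:182,262:318],None,fx=14,fy=13,interpolation=cv2.INTER_CUBIC))
u,v=245+550/9.5-.5-.8,130+258/9.5-.5-.7
P=onz(s,u,v,107)[:2]; d=np.array([.966,.258]);l=np.array([-.258,.966]); c=P-47*d+10*l; q=c-np.array([701.5,87.5]); print('centre rel stem along d,l',q@d,q@l)
E
```

```text
centre rel stem along d,l -11.074575477818414 1.3258175339094613
```

View pics/cs24.png

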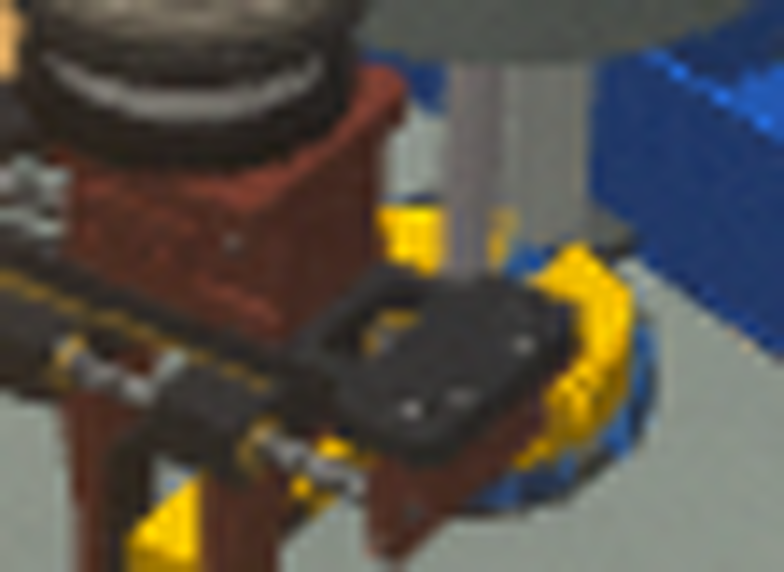

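{"name": "play_rows", "arguments": {"steps": [[[0,0,0,0,150],[0,0,0,0,150],[4,0,0,0,150],[8,0,0,0,150],[8,0,0,0,150],[6,0,0,0,200],[0,0,0,0,255],[0,0,0,0,255]]]}}

```text
time: 31.92
eef_pos: [560.3, 49.9, 80.3]
tcp_rot: [[-0.966, -0.258, 0.0], [-0.258, 0.966, 0.0], [-0.0, -0.0, -1.0]]
wrist_force: [-0.0, 0.3, 0.2]
gripper_width: 0.105
```

{"name": "play_rows", "arguments": {"steps": [[[0,0,0,0,255],[0,0,0,0,255]]]}}

```text
time: 32.17
eef_pos: [560.1, 49.9, 80.1]
tcp_rot: [[-0.966, -0.258, 0.0], [-0.258, 0.966, 0.0], [-0.0, -0.0, -1.0]]
wrist_force: [1.4, -0.7, -0.2]
gripper_width: 0.001
```

```bash
python3 st.py side25; python3 - <<'E'
from m import *
o=bot.observe(); w=snap('wrist','w25')
R=np.array(o['tcp_rot'])
for r in range(240,300,8): print(r,[((onz(w,252,r,z)[:2]-o['eef_pos'][:2])@R[:2,0]).round(1) for z in (91,107)])
E
```

```text
32.175 [560.1  49.9  80.1] D 146.3 lat -0.2 F [ 1.4 -0.7 -0.2] T [ 0.02  0.01 -0.01] g 0.001
240 [np.float64(0.0), np.float64(7.9)]
248 [np.float64(-5.4), np.float64(3.1)]
256 [np.float64(-10.9), np.float64(-1.8)]
264 [np.float64(-16.4), np.float64(-6.8)]
272 [np.float64(-22.1), np.float64(-11.9)]
280 [np.float64(-27.9), np.float64(-17.0)]
288 [np.float64(-33.8), np.float64(-22.3)]
296 [np.float64(-39.8), np.float64(-27.7)]
```

View pics/cside25.png

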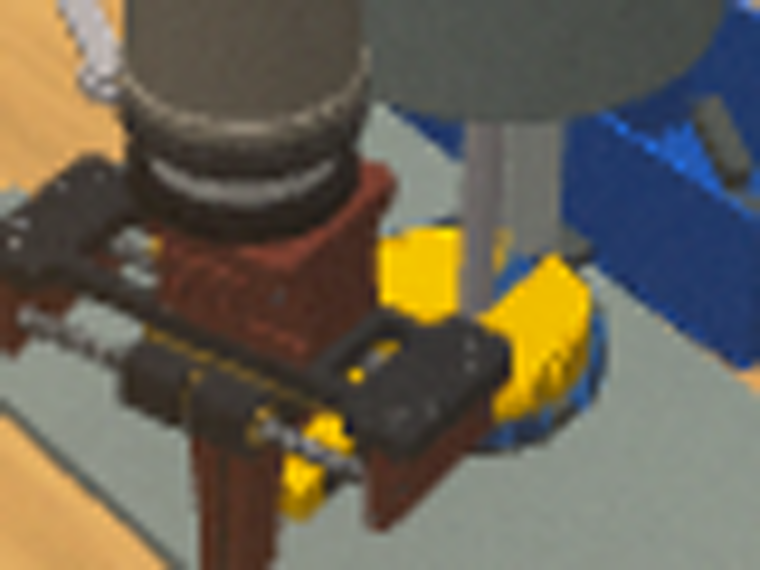

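View pics/w25.png

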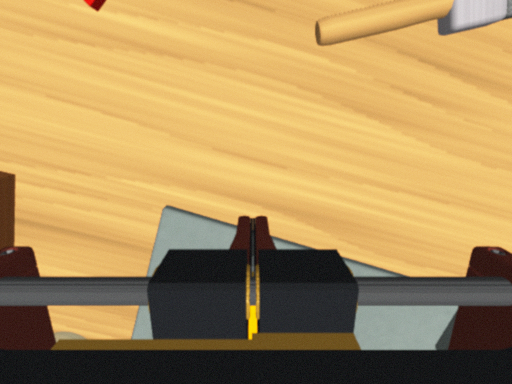

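{"name": "play_rows", "arguments": {"steps": [[[-3,0,0,0,255],[-3,0,0,0,255],[-2,0,0,0,255],[-2,0,0,0,255],[-2,0,0,0,255],[-2,0,0,0,255],[0,0,0,0,255]]]}}

```text
time: 33.15
eef_pos: [573.4, 53.4, 80.0]
tcp_rot: [[-0.966, -0.258, -0.0], [-0.258, 0.966, -0.0], [0.0, 0.0, -1.0]]
wrist_force: [-2.2, -0.4, 1.0]
gripper_width: 0.004
```

```bash
python3 st.py side26
```

```text
33.15 [573.4  53.4  80. ] D 132.5 lat -0.17 F [-2.2 -0.4  1. ] T [-0.03  0.4   0.01] g 0.004
```

View pics/cside26.png

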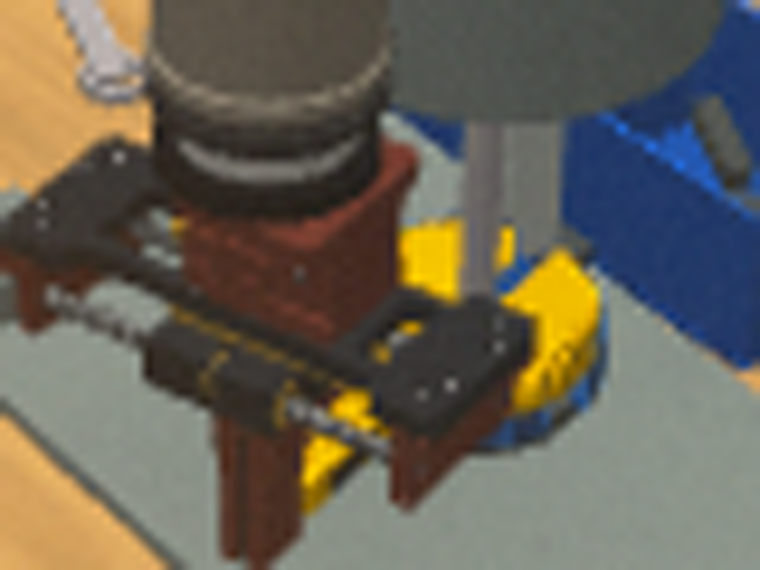

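{"name": "play_rows", "arguments": {"steps": [[[-1.5,0,0,0,255],[-1.5,0,0,0,255],[-1,0,0,0,255],[0,0,0,0,255]]]}}

```text
time: 33.7
eef_pos: [577.7, 54.5, 80.1]
tcp_rot: [[-0.966, -0.258, 0.0], [-0.258, 0.966, 0.0], [-0.0, -0.0, -1.0]]
wrist_force: [-0.9, -0.3, -0.6]
gripper_width: 0.002
```

```bash
python3 st.py side27;python3 - <<'E'
from m import *
s=load('side27'); cv2.imwrite('pics/cs27.png',cv2.resize(s['pixels'][138:182,262:318],None,fx=14,fy=13,interpolation=cv2.INTER_CUBIC))
g=lambda p:((np.array(proj(s,(p[0],p[1],107)))-[262,138]+.5)*[14,13]+[11,9]).round(0)
d=np.array([.966,.258]);l=np.array([-.258,.966]);S=np.array([701.5,87.5])
for t in (-10,-6,-3,0,3): print(t,'R',g(S+(t+47)*d-10*l),'L',g(S+(t+47)*d+10*l))
E
```

```text
33.7 [577.7  54.5  80.1] D 128.1 lat -0.17 F [-0.9 -0.3 -0.6] T [-0.05  0.24 -0.01] g 0.002
-10 R [579. 249.] L [512. 222.]
-6 R [588. 241.] L [521. 215.]
-3 R [594. 236.] L [527. 209.]
0 R [601. 230.] L [534. 204.]
3 R [607. 225.] L [540. 198.]
```

View pics/cs27.png

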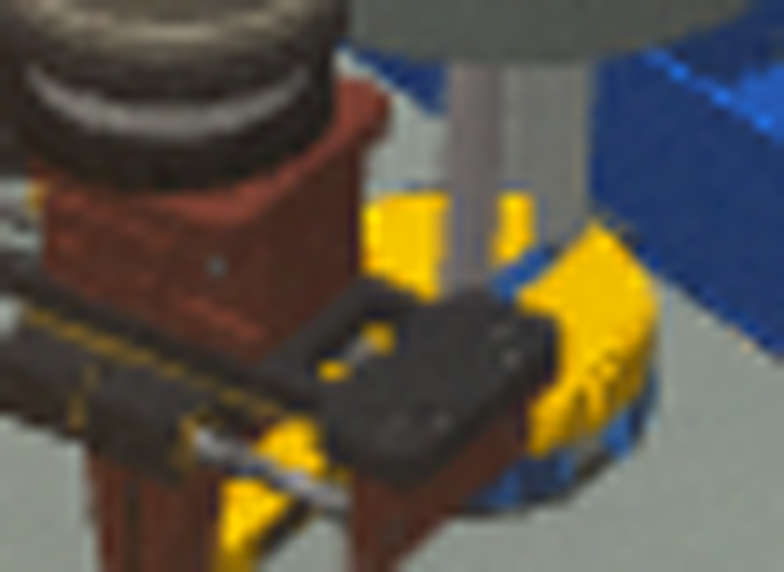

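{"name": "play_rows", "arguments": {"steps": [[[8,0,0,0,255],[15,0,0,0,255],[20,0,-10,0,255],[20,0,-20,0,255],[0,0,-20,0,255],[0,0,0,0,255]]]}}

```text
time: 34.5
eef_pos: [516.9, 38.2, 131.4]
tcp_rot: [[-0.966, -0.258, 0.003], [-0.258, 0.966, 0.001], [-0.003, 0.0, -1.0]]
wrist_force: [-0.4, -0.2, -0.5]
gripper_width: 0.004
```

```bash
python3 - <<'E'
from m import *
s=snap('side','side28');t=snap('top','top28')
res=[]
for nm,c,win in ((s,'s',(225,125,20,25)),(t,'t',(130,138,20,16))):
    m=mask(nm,(0,150,70),(8,255,255))|mask(nm,(174,150,70),(180,255,255)); x,y,w,h=win; z=np.zeros_like(m); z[y:y+h,x:x+w]=m[y:y+h,x:x+w]
    M=cv2.moments(z,True); u,v=M['m10']/M['m00'],M['m01']/M['m00']; print(c,u,v,M['m00'])
    if c=='s': u-=.85;v-=.65
    res.append(ray(nm,u,v))
(p1,d1),(p2,d2)=res
A=np.stack([d1,-d2],1); k=np.linalg.lstsq(A,p2-p1,rcond=None)[0]; a,b=p1+k[0]*d1,p2+k[1]*d2; print(a.round(1),b.round(1),'gap',np.linalg.norm(a-b))
cv2.imwrite('pics/cs28.png',cv2.resize(s['pixels'][90:210,210:350],None,fx=5.5,fy=5,interpolation=cv2.INTER_CUBIC))
plan((550,303,150),178)
E
```

```text
s 233.5142857142857 138.4 35.0
t 140.88372093023256 146.88372093023256 43.0
[597.  302.5 129.9] [597.1 302.4 130. ] gap 0.12317608968991353
t 34.6 pos [516.1  38.3 129.9] yaw -165.01 grip 0.005 F [-0.   0.4 -0.4]
turn tool z 16.99
shift after turn -24.6 265.8 -20.1
```

View pics/cs28.png

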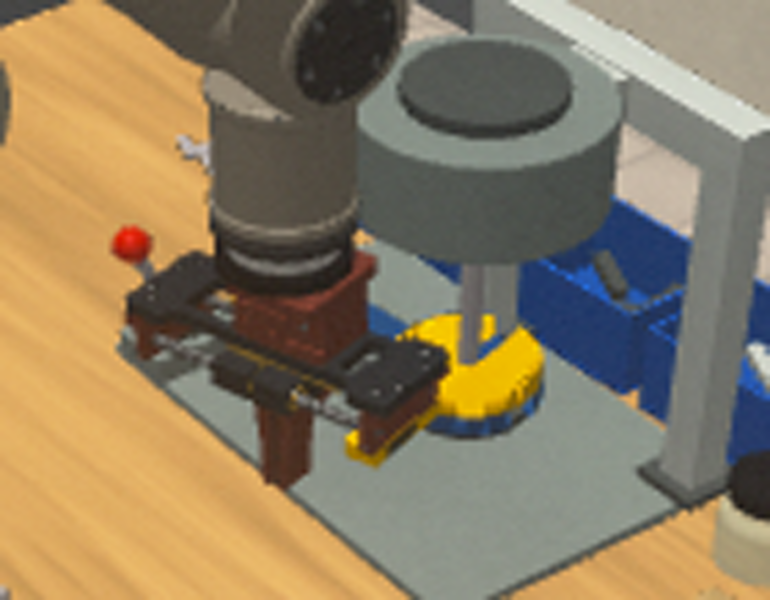

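{"name": "play_rows", "arguments": {"steps": [[[0,15,0,6,255],[0,35,0,6,255],[0,48,0,5,255],[-5,50,0,0,255],[-5,50,0,0,255],[-5,45,5,0,255],[-5,20,10,0,255],[0,0,0,0,255]]]}}

```text
time: 35.6
eef_pos: [529.6, 299.1, 113.1]
tcp_rot: [[-0.999, 0.034, -0.002], [0.034, 0.999, -0.002], [0.002, -0.002, -1.0]]
wrist_force: [0.1, -0.6, -0.7]
gripper_width: 0.003
```

```bash
python3 - <<'E'
from m import *
plan((555,303,115),178)
E
```

```text
t 35.6 pos [529.6 299.1 113.1] yaw 178.06 grip 0.003 F [ 0.1 -0.6 -0.7]
turn tool z 0.06
shift after turn -25.2 4.8 -1.9
```

{"name": "play_rows", "arguments": {"steps": [[[-15,4.5,-2,0,255],[-16,0,0,0,255],[-16,0,0,0,255],[-16,0,0,0,255],[-16,0,0,0,255],[-16,0,0,0,255],[-16,0,0,0,255],[-10,0,0,0,255]]]}}

```text
time: 36.6
eef_pos: [652.5, 299.2, 116.7]
tcp_rot: [[-0.999, 0.036, -0.0], [0.036, 0.999, -0.0], [0.0, -0.0, -1.0]]
wrist_force: [-0.2, 0.2, -0.8]
gripper_width: 0.003
```

```bash
cat > ball.py <<'E'
from m import *
import sys
s=snap('side',sys.argv[1]);t=snap('top',sys.argv[1]+'t')
plan((655,298,115),178)
res=[]
for nm,c,win in ((s,'s',(225,110,50,45)),(t,'t',(130,110,25,45))):
    m=mask(nm,(0,150,70),(6,255,255))|mask(nm,(176,150,70),(180,255,255)); x,y,w,h=win; z=np.zeros_like(m); z[y:y+h,x:x+w]=m[y:y+h,x:x+w]
    M=cv2.moments(z,True)
    if M['m00']<4: print(c,'no ball'); continue
    u,v=M['m10']/M['m00'],M['m01']/M['m00']; print(c,u,v,M['m00'])
    if c=='s': u-=.85;v-=.65
    print(onz(nm,u,v,124).round(1))
cv2.imwrite('pics/c'+sys.argv[1]+'.png',cv2.resize(s['pixels'][80:210,205:345],None,fx=5.5,fy=4.6,interpolation=cv2.INTER_CUBIC))
E
python3 ball.py b1
```

```text
t 36.7 pos [652.8 299.  116.8] yaw 177.93 grip 0.006 F [-0.4  0.1 -0.1]
turn tool z -0.07
shift after turn -2.2 -1.0 1.8
s 251.15384615384616 130.65384615384616 26.0
[681.1 307.6 124. ]
t 142.66666666666666 122.83333333333333 6.0
[680.8 303.2 124. ]
```

View pics/cb1.png

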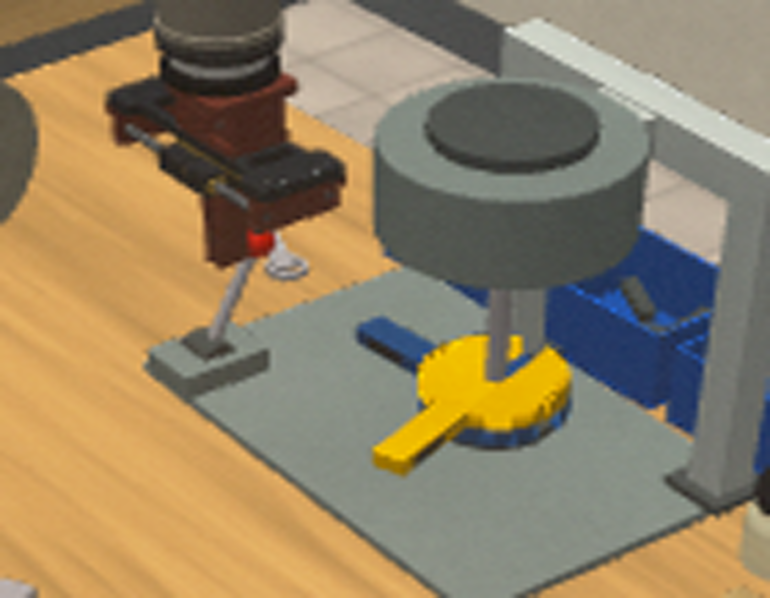

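{"name": "play_rows", "arguments": {"steps": [[[-2,0,0,0,255],[-2,0,0,0,255],[-2,0,0,0,255],[0,0,0,0,255]]]}}

```text
time: 37.2
eef_pos: [657.5, 299.6, 117.1]
tcp_rot: [[-0.999, 0.035, -0.0], [0.035, 0.999, 0.0], [0.0, 0.0, -1.0]]
wrist_force: [-0.8, 0.4, -0.7]
gripper_width: 0.004
```

{"name": "play_rows", "arguments": {"steps": [[[-2,0,0,0,255],[-2,0,0,0,255],[-2,0,0,0,255],[0,0,0,0,255]]]}}

```text
time: 37.7
eef_pos: [658.7, 299.6, 116.8]
tcp_rot: [[-0.999, 0.034, -0.01], [0.034, 0.999, -0.001], [0.01, -0.001, -1.0]]
wrist_force: [-16.2, -1.4, 9.5]
gripper_width: 0.011
```

```bash
python3 ball.py b2
```

```text
t 37.8 pos [658.7 299.6 116.8] yaw 178.05 grip 0.002 F [-15.6  -2.2   9.9]
turn tool z 0.05
shift after turn 3.6 -1.8 1.8
s 252.43333333333334 130.46666666666667 30.0
[685.5 305.6 124. ]
t 142.75 120.25 4.0
[689.6 303.5 124. ]
```

View pics/cb2.png

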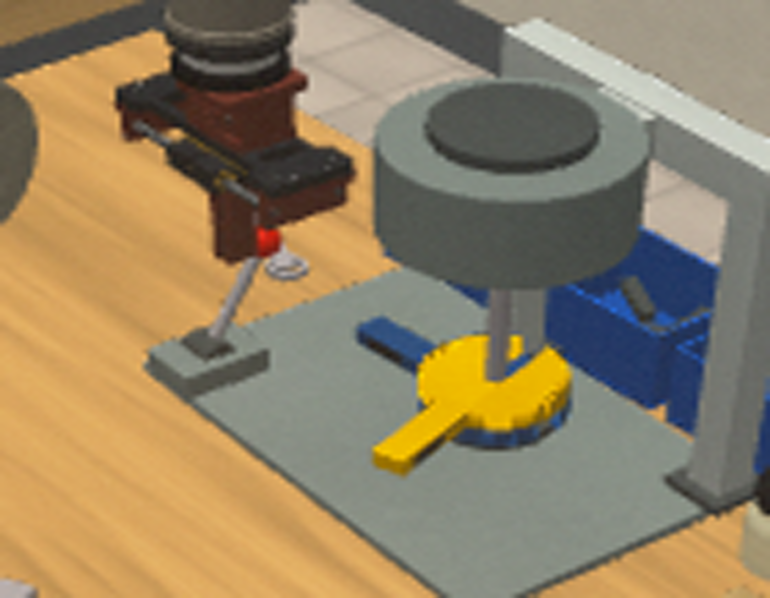

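The lever is at its stop, with a 16 N reaction. I'll back off, lift clear, check and hand in.

{"name": "play_rows", "arguments": {"steps": [[[6,0,0,0,255],[15,0,0,0,255],[25,0,0,0,255],[30,0,-10,0,255],[20,0,-20,0,255],[0,0,-20,0,255],[0,0,0,0,255],[0,0,0,0,255]]]}}

```text
time: 38.8
eef_pos: [568.3, 302.2, 166.8]
tcp_rot: [[-0.999, 0.036, 0.0], [0.036, 0.999, -0.0], [-0.0, -0.0, -1.0]]
wrist_force: [0.6, -0.1, -0.6]
gripper_width: 0.006
```

```bash
python3 ball.py b3; python3 - <<'E'
from m import *
t=load('b3t'); a=load('top0')
for s in (a,t):
    m=mask(s,(60,60,20),(90,255,140)); z=np.zeros_like(m); z[120:180,325:365]=m[120:180,325:365]; M=cv2.moments(z,True); print('green',M['m10']/M['m00'],M['m01']/M['m00'])
# slots: tail ends from side view at tops
s=load('b3'); S=np.array([701.5,87.5])
P=lambda cx,cy,z:onz(s,205+cx/5.5-.5-.85,80+cy/4.6-.5-.65,z)[:2]-S
y=P(392,458,107); b=P(371,326,91); print(y,b,np.linalg.norm(y),np.linalg.norm(b),'angle between tails',np.degrees(np.arccos(y@b/np.linalg.norm(y)/np.linalg.norm(b))))
E
```

```text
t 38.9 pos [567.8 302.1 166.2] yaw 177.94 grip 0.007 F [-0.3  0.2 -0.5]
turn tool z -0.06
shift after turn -87.3 -1.0 51.2
s 252.35294117647058 132.0 34.0
[679.3 298.  124. ]
t 143.33333333333334 124.10416666666667 48.0
[676.4 300.8 124. ]
green 337.0550458715596 144.1697247706422
green 337.24778761061947 144.2566371681416
[-113.25853826  -32.93185513] [ -9.35214137 112.35836728] 117.94915671935533 112.74690792140329 angle between tails 101.45464925736175
```

View pics/cb3.png

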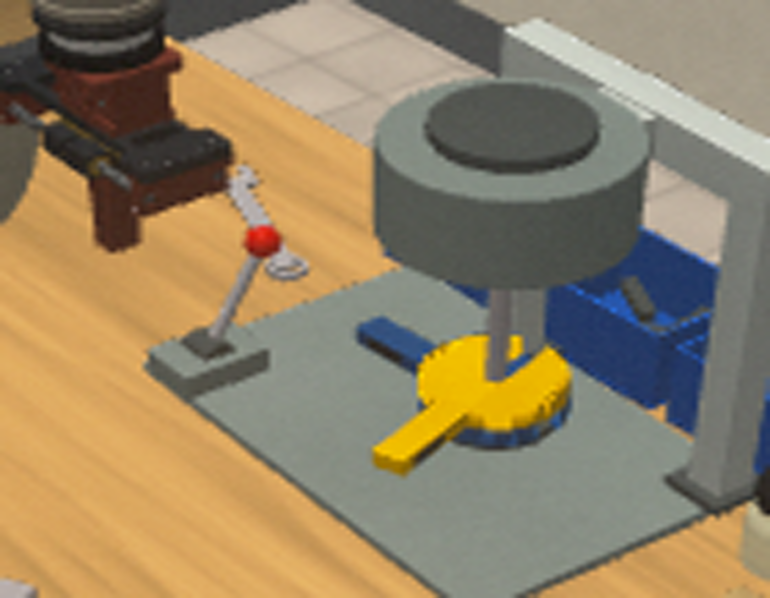

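```bash
python3 -c "
from plant import bot
print(bot.hand_in())"
```

```text
the job is handed in; nothing more can be done
None
```

The yellow weight is on the stem, flat on the blue one, and the brake is fully over. The job was handed in at about 39 s, and I got no verdict back. It took two tries to seat the weight.

**First placing failed:** I let go with the disc about 19 mm short of the axis. The weight tipped tail-down and leaned on the blue rim, its tail end on the base plate. I pinched the tail end, drew the weight out and levelled it on the rest. I don't know if that tip counted as a drop; I saw no sign of a fast fall, but I couldn't measure its speed.

**Second placing:** I regripped near the tail end, slid the slot onto the stem, lowered and let go. I then pushed it home with closed fingers (about 2 N) and pushed the red lever to its stop, which pushed back with about 16 N.

**Last checks, from the images:**

| Check | Result |
|---|---|
| Yellow weight | Flat, about 1 mm from the stem axis (good to a few mm) |
| Angle between slots | About 101° |
| Blue weight | Looks flat and in place on the foot |
| Brake ball | About 678 mm in x, roughly 1.0 rad |
| Green weight | Moved 0.2 px or less in the top view |
| Robot | Clear of everything |

**Disagreements:** the cameras and the robot frame differed by about 2–4 mm near the stem. I corrected for that using the gripped weight as seen in the side view.

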